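Sticker-stack the bridge blanks to dry

TASK

Finish stacking the four dark bridge blanks on the drying stand so that air can get round them. One blank already lies across the two bearers: lay a second flat beside it over the free dark screw heads (a gap of about 40 mm between the two), then the two pale stickers crosswise on these, each straight above a bearer, then the other two blanks from the green table top crosswise on the stickers, straight above the first two. Leave the bottle, cup, plane, tin and sanding block where they are.

Things in the scene. Friction and masses are not known exactly. Their poses are not given: they have to be found in the camera images.
- stand: drying stand fixed to the table (place and yaw vary): dark brown wooden base 170 x 130 x 12 mm with two fixed pale bearers 16 x 130 x 12 mm along its y axis at x = -55 and +55 mm, tops 24 mm above the table. Origin: centre of the base's underside, z up. Blanks go along the stand's x axis, centred at x = 0, y = -35 and +35 mm; undersides 24 mm (lower) and 46 mm (upper) above the table
- bearer_1 (a point): centre of the top face of the bearer at the stand's x = -55 mm, 24 mm above the table; axes as the stand's. Flush dark screw heads at y = -35 and +35 mm mark where the blanks' centre lines cross it. The sticker goes straight above it, along the stand's y axis, centred at y = 0, its underside 34 mm above the table
- bearer_2 (a point): centre of the top face of the bearer at the stand's x = +55 mm, 24 mm above the table; axes as the stand's. Flush dark screw heads at y = -35 and +35 mm mark where the blanks' centre lines cross it. The sticker goes straight above it, along the stand's y axis, centred at y = 0, its underside 34 mm above the table
- blank_a: dark ebony bridge blank, a flat bar 30 x 160 x 10 mm (x, y, z), 0.05 to 0.10 kg; origin at the centre of its underside, y axis along its length, z up. All four blanks are interchangeable. At the start a blank may lie on the table with another blank or a sticker lying crosswise on top of it (underside then 10 mm higher).
- blank_b: dark ebony bridge blank, a flat bar 30 x 160 x 10 mm (x, y, z), 0.05 to 0.10 kg; origin at the centre of its underside, y axis along its length, z up. All four blanks are interchangeable. At the start a blank may lie on the table with another blank or a sticker lying crosswise on top of it (underside then 10 mm higher).
- blank_c: dark ebony bridge blank, a flat bar 30 x 160 x 10 mm (x, y, z), 0.05 to 0.10 kg; origin at the centre of its underside, y axis along its length, z up. All four blanks are interchangeable. At the start a blank may lie on the table with another blank or a sticker lying crosswise on top of it (underside then 10 mm higher).
- blank_d: dark ebony bridge blank, a flat bar 30 x 160 x 10 mm (x, y, z), 0.05 to 0.10 kg; origin at the centre of its underside, y axis along its length, z up. All four blanks are interchangeable. It starts already in its place on the stand, across both bearers, centred about y = -35 mm of the stand (within 6 mm), x = 0 (within 9 mm), and may stay so.
- sticker_a: sticker: pale spruce stick 16 x 130 x 12 mm (x, y, z), 0.014 to 0.028 kg; origin at the centre of its underside, y axis along its length, z up. The two stickers are interchangeable. At the start a blank may lie on the table with another blank or a sticker lying crosswise on top of it (underside then 10 mm higher).
- sticker_b: sticker: pale spruce stick 16 x 130 x 12 mm (x, y, z), 0.014 to 0.028 kg; origin at the centre of its underside, y axis along its length, z up. The two stickers are interchangeable. At the start a blank may lie on the table with another blank or a sticker lying crosswise on top of it (underside then 10 mm higher).
- sanding_block: bystander: brown cork sanding block lying on the table among the slats, 67 x 112 x 30 mm (x, y, z); origin at the centre of its underside.
- glue_bottle: bystander: white glue bottle with a pointed nozzle standing on the table, 67 mm diameter, 190 mm tall; origin at the centre of its underside. It stands between the stand and the slats on the robot's right.
- glue_cup: bystander: small pale cup with a stick in it, 60 x 82 mm, 73 mm tall with the stick, on the near side of the stand; origin at the centre of its underside.
- plane: bystander: block plane, 42 x 155 x 60 mm, its length along its y axis, on the far side of the stand; origin at the centre of its underside.
- blue_tin: bystander: round tin with a blue lid, 72 mm diameter, 28 mm high, on the far side of the stand; origin at the centre of its underside.
Not all that is in view belongs to the job. Leave any purple look-alike of the sticker_a alone.

How it is judged:
By the outcome, as a careful person would: the job done as asked, in the order asked, and still so for the second after the job is handed in, with the robot touching nothing.
It also fails if it takes over 72 s, if anything falls off the work surface, if the arm or the gripper's body presses on something with over 40 N, if the wrist force passes 120 N, or if a joint passes its speed limit or range.

ROBOT

A 6-joint arm with a two-finger parallel gripper is mounted at the origin on a cart in front of the work surface, level with it; the furniture and walls round the work are solid. World frame = base frame: x ahead of the robot, y to its left, z up, the work surface at z = 0. Lengths are in m, angles in degrees, forces in N, time in s.
With the tool pointing down it reaches from about 0.275 to 0.85 m from the base axis. Payload 19 kg.
Tool frame: the origin (TCP) lies at the very end of the fingers, on their centre line; the grasp point (between the pads) lies 19 mm behind it; z points along the fingers, y is the direction in which the jaws open and shut (so a half turn about z gives the same grasp; the last joint's range is limited). The gripper opens to 85 mm and grips with 20 to 120 N. Pads are 22 mm wide; open, the fingers measure 114 mm over their backs; the gripper's body (76 mm by 85 mm) begins 54 mm behind the grasp point. The pads swing forward as they close: fully open they stand 13 mm farther back than shut.
Start: joints at [-71.849, 8.623, 82.357, -0, 89.026, -7.678], TCP at [0.25, -0.518, 0.231] pointing down, gripper open.
Joint ranges: [-160.23, 160.23], [-39.13, 120.54], [6.94, 153.29], [-79.49, 259.48], [9.18, 160.14], [-161.06, 161.06]. Speed limits (degrees/s): [108.29, 108.29, 127.2, 172.46, 172.46, 172.46].

INTERFACE

Orientations are given as a 3x3 rotation matrix whose columns are the frame's x, y, z axes.
In Python, from station import robot, eyes gives the robot as it stands.
- The arm moves only by the tool jog_arm, never from a script. Its argument "increments" is a list that holds one entry, the list of rows, each a list of 6 numbers: the shift along the tool's x, y, z in units of 30 mm (1.0 is 30 mm), then the turn, a rotation vector about the tool's x, y, z in units of 5 degrees (1.0 is 5 degrees). In form: [[[tx, ty, tz, rx, ry, rz], ...]]. A call has 1 to 12 rows; each row shifts and turns the commanded pose from where the row before left it, along the tool's axes as they then stand; what a row does not reach is not made up. A row lasts 1/12 s, in which the tool goes at most 41.7 mm and 7.16 degrees, less where a joint would pass 70% of its speed; a pose out of reach is approached as far as the arm can. A call is refused whole if a number of a shift passes 1 or a number of a turn 1, either way. A call with a gripper value outside its range is refused whole. "hand" is the opening, from -1 (shut) to 1 (fully open), set as the call begins (left out, the last holds). The fingers move at their own pace and stop on an object; the grip force is fixed at half the most. Time passes only in rows, so rows that do not move let the fingers close. It gives the time, the measured TCP pose, the force and the opening at its end, in the units of the state.
- robot.observe(): the state, without advancing time (a new reading comes with each control period).
- eyes.read_camera(name): name is "side" or "top" or "wrist"; returns a dict with "img" (384x512x3 uint8, red, green, blue), "depth" (384x512 float32, m along the optical axis (not along the pixel's ray), 0 where there is no reading), "fx", "fy", "cx", "cy" (pixels), "rvec" (rotation vector, rad) and "tvec" (3), from world to camera coordinates, as OpenCV has them. Camera axes: x right, y down, z forward; pixel columns grow to the right and rows downward; lengths in m; the calibration is good to about 2 mm. A picture is of the moment at which its call begins.
- robot.sign_off(): hands the job in, once; it reports no verdict.
The state is a dict: "time_s": time; "joint_positions": joint angles; "qd": joint speeds; "effort": joint torques, N m; "tcp_pos": TCP position; "orientation": TCP orientation; "force": force on the tool from outside, world axes, zero at the start; "wrist_torque": the same for the moment, N m; "grip_width": finger opening in m.
Only numpy, scipy, OpenCV 4.12 (cv2) and the standard library are available. Lean on these libraries where they do the work, as an engineer would, in place of code of your own. Each camera call takes 0.05 s, during which the arm holds its last target. There are 200 camera calls.

## Working session

There is one attempt and no reset: what is moved stays moved. The work goes in short steps, Python scripts to look and compute and a tool call to move; the robot and the scene stay as the last step left them, time stands still between calls to the robot, and variables do not carry over. Pictures are saved under pics/ and viewed, about 8 in all and at most 12, crops included, and the job is handed in when it is done.

Besides the shell and the picture viewer there is one more tool, called after ">>>" as name(argument=value, ...), one argument or row to a line, values as JSON. jog_arm: Moves the arm, as the interface text tells. Its arguments: {"type":"object","properties":{"increments":{"type":"array","items":{"type":"array","items":{"type":"array","items":{"type":"number"}}}},"hand":{"type":"number"}},"required":["increments"]}

```bash
ls; mkdir -p pics; cat > h.py <<'E'
import numpy as np, cv2
from station import robot, eyes
def cam(n):
    c=eyes.read_camera(n); c['R']=cv2.Rodrigues(np.array(c['rvec'],float))[0]; c['t']=np.array(c['tvec'],float).ravel(); return c
def cloud(c):
    d=c['depth']; v,u=np.mgrid[:d.shape[0],:d.shape[1]]
    p=np.stack([(u-c['cx'])/c['fx']*d,(v-c['cy'])/c['fy']*d,d],-1)
    w=(p-c['t'])@c['R']; w[d<=0]=np.nan; return w
def save(c,n): cv2.imwrite('pics/'+n,c['img'][:,:,::-1])
E
python3 - <<'E'
from h import *
import pickle
cs={n:cam(n) for n in('top','side')}
pickle.dump(cs,open('c0.pkl','wb'))
im=np.vstack([cs[n]['img'] for n in cs])
cv2.imwrite('pics/a.png',cv2.resize(cs['top']['img'][:,:,::-1],(800,600),interpolation=cv2.INTER_CUBIC))
save(cs['side'],'b.png')
for n in cs:
    c=cs[n]; print(n,-c['R'].T@c['t'],c['fx'],c['R'][2])
s=robot.observe(); print(s)
E
```

```text
pics
top [ 0.39644404 -0.03068633  1.44326857] 439.6111636861887 [ 0.11207188  0.00284717 -0.99369602]
side [1.1268112  0.28319275 1.13769916] 442.4007162009186 [-0.43407837 -0.2494551  -0.86564896]
{'time_s': 0.1, 'joint_positions': array([-7.18497225e+01,  8.64798957e+00,  8.23885273e+01, -8.71944363e-04,
        8.90247239e+01, -7.68002639e+00]), 'qd': array([-0.06132905, -0.1339372 , -0.08281934, -0.070402  ,  0.076508  ,
        0.00731762]), 'effort': array([ 6.73492119e-03, -7.14381337e+01, -5.71791172e+01,  1.95134267e-04,
        7.22520272e-03,  1.35635622e-05]), 'tcp_pos': array([ 0.2504211 , -0.51736873,  0.2307438 ]), 'orientation': array([[ 9.00088356e-01,  4.35707276e-01, -3.47418186e-04],
       [ 4.35707395e-01, -9.00087798e-01,  1.01093100e-03],
       [ 1.27763122e-04, -1.06129989e-03, -9.99999429e-01]]), 'force': array([ 0.85411955, -0.58524832, -0.70886501]), 'wrist_torque': array([-0.01813305,  0.00306812,  0.01964871]), 'grip_width': 0.08572778209273993}
```

View pics/a.png

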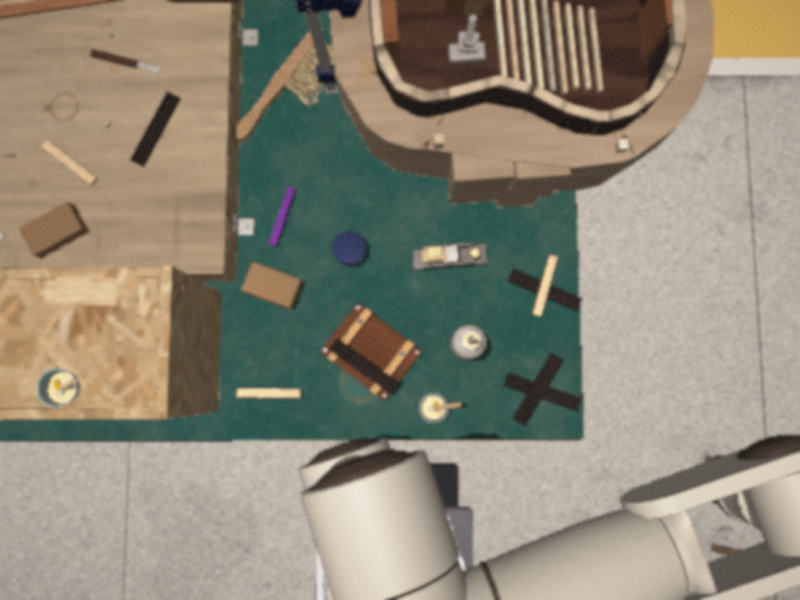

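View pics/b.png

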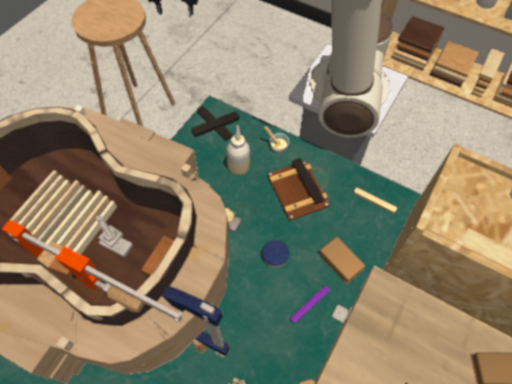

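The top view (800x600) shows the stand at (371,350) with its blank on the lower-left side. A lone sticker is at (268,393), a sticker lying on a blank at (545,285), and two crossed blanks at (542,389). The bottle is at (470,342), the cup at (435,407) and a purple decoy at (282,215). The side view agrees, but it hides the sticker on the blank.

```bash
python3 - <<'E'
from h import *
import pickle
c=pickle.load(open('c0.pkl','rb'))['top']
w=cloud(c); im=c['img']; hsv=cv2.cvtColor(im,cv2.COLOR_RGB2HSV)
cen={'stand':(371,350),'stk1':(268,393),'pairS':(545,285),'pairB':(542,389)}
s=1.5625
def topix(P):
    q=P@c['R'].T+c['t']; return q[:,:2]/q[:,2:]*[c['fx'],c['fy']]+[c['cx'],c['cy']]
def onplane(uv,z):
    uv=np.atleast_2d(uv).astype(float); r=np.c_[(uv[:,0]-c['cx'])/c['fx'],(uv[:,1]-c['cy'])/c['fy'],np.ones(len(uv))]@c['R']
    o=-c['R'].T@c['t']; return (o+r*((z-o[2])/r[:,2])[:,None])[:,:2]
def comps(mask,name,z):
    n,l,st,ce=cv2.connectedComponentsWithStats(mask.astype(np.uint8))
    for i in range(1,n):
        if st[i,4]<25: continue
        vu=np.argwhere(l==i)[:,::-1]
        P=onplane(vu,z).astype(np.float32)*1000
        (cx,cy),(a,b),ang=cv2.minAreaRect(P)
        if a<b: a,b,ang=b,a,ang-90
        m=P.mean(0); e=np.linalg.eigh(np.cov(P.T))[1][:,1]
        zz=np.nanmedian(w[...,2][l==i])*1000
        print(name,'n',st[i,4],'px',ce[i].round(1)*s,'rect',round(cx,1),round(cy,1),round(a),round(b),round(ang,1),'mean',m.round(1),'pca',round(np.degrees(np.arctan2(e[1],e[0])),1),'z',zz.round(1))
V=hsv[...,2].astype(int);S=hsv[...,1];H=hsv[...,0]
roi=np.zeros(V.shape,bool); roi[140:280,145:372]=1
dark=(im.max(2)<48)&roi
print(im[int(350/s),int(371/s)],im[int(389/s),int(542/s)],im[int(365/s),int(365/s)],im[int(393/s),int(268/s)])
comps(dark,'dark',.01)
comps((V>150)&(S>50)&(H<30)&roi,'pale',.012)
br=(H<15)&(S>110)&(V>40)&(V<150)&roi
comps(br,'brown',.012)
E
```

```text
[106  64  41] [49 42 40] [47 39 35] [241 218 169]
dark n 72 px [523.75    279.53125] rect 621.3 -276.0 56 25 62.7 mean [ 622.1 -276.9] pca 58.7 z 10.1
dark n 35 px [569.84375 300.     ] rect 577.0 -372.8 26 24 70.2 mean [ 578.3 -372.7] pca 127.4 z 10.1
dark n 74 px [344.6875 351.5625] rect 470.6 99.0 55 21 56.2 mean [471.8  99.7] pca 52.7 z 34.5
dark n 32 px [367.5     365.46875] rect 441.9 52.7 46 13 56.2 mean [442.9  52.1] pca 56.4 z 33.5
dark n 315 px [530.9375 389.6875] rect 408.1 -277.6 154 80 -30.7 mean [ 391.6 -286.7] pca 148.0 z 19.3
dark n 80 px [557.8125  395.78125] rect 376.6 -344.1 76 23 72.1 mean [ 378.5 -342. ] pca 71.3 z 11.6
pale n 145 px [432.96875 253.59375] rect 677.6 -85.7 53 30 89.7 mean [678.2 -86.1] pca 93.6 z 53.3
pale n 38 px [474.0625 251.875 ] rect 682.3 -171.7 20 20 -0.8 mean [ 681.6 -172.9] pca 132.5 z 32.8
pale n 236 px [544.375 285.   ] rect 610.8 -320.0 132 19 -17.2 mean [ 610.3 -319.7] pca 162.9 z 21.3
pale n 543 px [269.53125 284.0625 ] rect 614.4 258.3 103 59 69.7 mean [614.7 258.8] pca 69.3 z 30.1
pale n 135 px [355.78125 325.625  ] rect 526.6 76.9
[... 249 characters left out ...]
 24.4
pale n 28 px [374.6875  388.28125] rect 395.6 36.4 16 16 45.1 mean [395.5  37.1] pca -169.0 z 23.3
pale n 244 px [267.8125  392.34375] rect 388.4 259.6 130 19 89.8 mean [388.2 258.5] pca 87.9 z 10.8
pale n 205 px [435.15625 406.875  ] rect 352.9 -94.1 71 48 71.4 mean [357.  -87.6] pca 97.2 z 9.5
brown n 147 px [343.75    327.34375] rect 521.7 97.4 108 25 -37.9 mean [522.5 102. ] pca 140.4 z 12.1
brown n 712 px [376.25   342.1875] rect 491.2 34.4 93 83 52.9 mean [491.1  33.8] pca 58.2 z 12.0
brown n 131 px [404.0625 364.375 ] rect 446.9 -26.5 80 19 -37.1 mean [444.6 -24. ] pca 144.2 z 12.0
brown n 136 px [354.53125 371.71875] rect 430.6 79.3 92 16 52.2 mean [429.9  78.8] pca 53.4 z 12.0
```

```bash
cat >> h.py <<'E'
def yawR(d):
    a=np.radians(d); return np.array([[np.cos(a),np.sin(a),0],[np.sin(a),-np.cos(a),0],[0,0,-1.]])  # tool x axis at yaw d, z down
def yaw(): 
    R=np.array(robot.observe()['orientation']); return np.degrees(np.arctan2(R[1,0],R[0,0]))
def plan(wps,p=None,y=None,blend=True):
    """wps: list of (xyz mm, yaw of tool x or None). Prints rows for the jog."""
    s=robot.observe(); p=np.array(s['tcp_pos'])*1000 if p is None else np.array(p,float); y=yaw() if y is None else y
    rows=[]
    for t,ty,*o in wps:
        t=np.array(t,float); ty=y if ty is None else ty
        step=o[0] if o else 29.
        n=max(int(np.ceil(np.abs(t-p).max()/step)),int(np.ceil(np.linalg.norm(t-p)/40)),int(np.ceil(abs(ty-y)/4.99)),1)
        while True:
            q,yy,rr,ok=p.copy(),y,[],True
            for i in range(1,n+1):
                d=yawR(yy).T@((p+(t-p)*i/n)-q)/30; r=round(-((y+(ty-y)*i/n)-yy)/5,2); d=d.round(2)
                ok&=np.abs(d).max()<=1
                q=q+yawR(yy)@d*30; yy-=r*5; rr.append([*d.tolist(),0,0,r])
            if ok: break
            n+=1
        rows+=rr; p,y=q,yy
    for k in range(0,len(rows),12): print('CALL',str([[ [float(f'{v:g}') for v in r] for r in rows[k:k+12]]]).replace('.0,',',').replace('.0]',']'))
    print('end',p.round(1),round(y,1))
E
python3 - <<'E'
from h import *
c=cam('wrist'); s=robot.observe(); o=-c['R'].T@c['t']; R=np.array(s['orientation'])
print('cam in tool',R.T@(o-s['tcp_pos']),'\n',(R.T@c['R'].T).round(3),c['fx'],'yaw',yaw())
plan([((430,-300,330),None)])
E
```

```text
cam in tool [ 0.08291797 -0.00041883 -0.14327447] 
 [[-0.    -0.948 -0.317]
 [ 1.    -0.    -0.   ]
 [ 0.    -0.317  0.948]] 335.97600729064334 yaw 25.828899061111752
CALL [[[0.95, -0.44, -0.37, 0, 0, -0], [0.95, -0.43, -0.36, 0, 0, -0], [0.95, -0.44, -0.37, 0, 0, -0], [0.95, -0.43, -0.37, 0, 0, -0], [0.95, -0.44, -0.37, 0, 0, -0], [0.95, -0.43, -0.36, 0, 0, -0], [0.95, -0.44, -0.37, 0, 0, -0], [0.94, -0.43, -0.37, 0, 0, -0], [0.95, -0.44, -0.37, 0, 0, -0]]]
end [ 429.8 -299.9  330.1] 25.8
```

>>> jog_arm(
  increments=[
    [[0.95,-0.44,-0.37,0,0,0],[0.95,-0.43,-0.36,0,0,0],[0.95,-0.44,-0.37,0,0,0],[0.95,-0.43,-0.37,0,0,0],[0.95,-0.44,-0.37,0,0,0],[0.95,-0.43,-0.36,0,0,0],[0.95,-0.44,-0.37,0,0,0],[0.94,-0.43,-0.37,0,0,0],[0.95,-0.44,-0.37,0,0,0]],
  ],
)

```text
time_s: 0.9
tcp_pos: [0.4305, -0.2987, 0.3311]
orientation: [[0.9, 0.436, -0.0], [0.436, -0.9, 0.0], [-0.0, -0.0, -1.0]]
force: [0.2, -1.0, -0.5]
grip_width: 0.0853
```

```bash
python3 - <<'E'
from h import *
import pickle
c=cam('wrist'); pickle.dump(c,open('w1.pkl','wb')); 
cv2.imwrite('pics/c.png',cv2.resize(c['img'][:,:,::-1],(800,600),interpolation=cv2.INTER_CUBIC)); print(robot.observe()['tcp_pos'],yaw())
E
```

```text
[ 0.43340977 -0.29540543  0.33340706] 25.9670347496091
```

View pics/c.png

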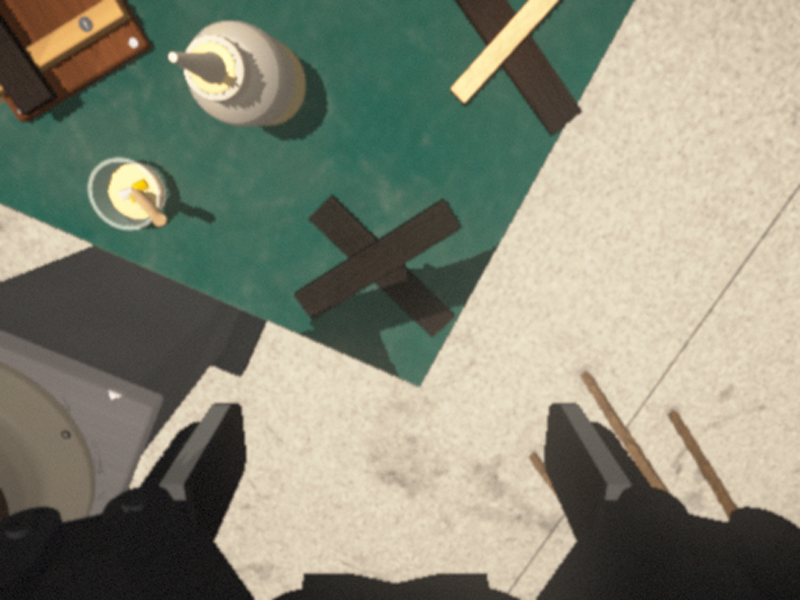

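The wrist view shows the crossed blanks at about (380,260), with the one from (305,305) to (455,210) on top. The other pair has the sticker on top, with its end at (460,95). The stand is at the top left.

```bash
cat >> h.py <<'E'
def bar(w,im,xy,L,W,zlo,zhi,kind,rad=95,show=True):
    """box fit by depth heights + colour around xy (mm): returns cx,cy,yaw of length axis, mean z"""
    P=w*1000; g=cv2.cvtColor(im,cv2.COLOR_RGB2HSV).astype(int); mx=im.max(2).astype(int)
    m=(np.hypot(P[...,0]-xy[0],P[...,1]-xy[1])<rad)&(P[...,2]>zlo)&(P[...,2]<zhi)
    m&=(mx<85) if kind=='dark' else ((mx>130)&(g[...,0]<32)&(g[...,1]>40))
    n,l,st,_=cv2.connectedComponentsWithStats(m.astype(np.uint8)); 
    if n<2: print('none'); return
    i=1+st[1:,4].argmax(); Q=P[l==i]
    (cx,cy),(a,b),ang=cv2.minAreaRect(Q[:,:2].astype(np.float32))
    if a<b: a,b,ang=b,a,ang-90
    # robust: pca angle + trimmed extents
    C=Q[:,:2]; e=np.linalg.eigh(np.cov(C.T))[1][:,1]; e*=np.sign(e[0]) or 1; f=np.array([-e[1],e[0]])
    lo,hi=np.percentile(C@e,[.5,99.5]); l2,h2=np.percentile(C@f,[1,99])
    c=(lo+hi)/2*e+(l2+h2)/2*f
    print(kind,'n',len(Q),'rect',np.round([cx,cy,a,b,(ang+90)%180-90],1),'pca',c.round(1),round(hi-lo,1),round(h2-l2,1),np.degrees(np.arctan2(e[1],e[0])).round(1),'z',np.percentile(Q[:,2],[10,50,90]).round(1))
E
python3 - <<'E'
from h import *
import pickle
c=pickle.load(open('w1.pkl','rb')); w=cloud(c); im=c['img']
bar(w,im,(392,-309),160,30,15,25,'dark')
bar(w,im,(392,-309),160,30,5,14,'dark')
bar(w,im,(610,-320),130,16,16,27,'pale')
bar(w,im,(610,-320),160,30,5,15,'dark')
c=pickle.load(open('c0.pkl','rb'))['top']; w=cloud(c); im=c['img']
print('top')
bar(w,im,(392,-309),160,30,15,25,'dark')
bar(w,im,(610,-320),130,16,16,27,'pale')
bar(w,im,(610,-320),160,30,5,15,'dark')
bar(w,im,(388,259),130,16,7,17,'pale')
bar(w,im,(455,75),160,30,29,40,'dark')
bar(w,im,(526,77),160,30,19,28,'pale',50)
bar(w,im,(460,-12),160,30,19,28,'pale',50)
print(robot.observe()['tcp_pos'])
E
```

```text
dark n 2459 rect [ 394.5 -296.   159.6   30.6  -31.7] pca [ 394.9 -295.9] 157.6 29.6 -31.6 z [19.6 20.7 21.7]
dark n 1000 rect [ 375.5 -345.1   76.3   30.3   70.7] pca [ 375.6 -345.8] 74.5 29.8 72.3 z [ 9.3 10.6 11.7]
pale n 1112 rect [ 595.2 -311.2   99.4   16.   -17.2] pca [ 594.1 -310.9] 96.7 16.0 -18.1 z [21.7 22.9 24. ]
dark n 1462 rect [ 585.4 -356.5   74.5   30.6   65.6] pca [ 585.1 -356.2] 73.0 29.8 64.3 z [ 9.7 10.9 12.1]
top
dark n 442 rect [ 393.6 -299.5  159.5   36.   -33.6] pca [ 393.7 -299. ] 157.5 30.6 -31.4 z [16.8 20.  23.2]
pale n 185 rect [ 610.  -319.1  128.9   17.3  -17.6] pca [ 609.9 -319. ] 128.4 17.0 -16.9 z [18.2 21.9 25.7]
dark n 169 rect [ 585.1 -361.6   70.8   32.1   64.4] pca [ 584.4 -360.9] 70.8 31.4 60.2 z [ 6.3  9.9 13.3]
pale n 183 rect [388.4 258.3 127.2  12.9  89.8] pca [388.4 258.3] 127.1 13.2 90.0 z [ 8.3 12.  15.3]
dark n 393 rect [443.8  61.  153.1  29.2  54.4] pca [443.7  61.1] 151.7 28.6 54.3 z [30.9 34.2 37.6]
pale n 116 rect [525.   75.3  84.2  16.1 -37.2] pca [525.1  75.2] 83.0 15.4 -37.7 z [20.7 24.2 26.7]
pale n 109 rect [459.3 -12.9  81.2  15.6 -36.9] pca [459.6 -13. ] 79.8 15.5 -37.0 z [21.5 24.4 27.4]
[ 0.43340977 -0.29540543  0.33340706]
```

```bash
python3 - <<'E'
from h import *
plan([((394,-298,60),-31.5)],p=(429.8,-299.9,330.1),y=25.83)
E
```

```text
CALL [[[-0.09, -0.05, 0.75, 0, 0, 0.96], [-0.09, -0.04, 0.75, 0, 0, 0.95], [-0.09, -0.03, 0.75, 0, 0, 0.96], [-0.1, -0.03, 0.75, 0, 0, 0.95], [-0.1, -0.01, 0.75, 0, 0, 0.96], [-0.1, -0.01, 0.75, 0, 0, 0.95], [-0.1, -0, 0.75, 0, 0, 0.96], [-0.1, 0, 0.75, 0, 0, 0.95], [-0.09, 0.02, 0.75, 0, 0, 0.96], [-0.1, 0.02, 0.75, 0, 0, 0.95], [-0.09, 0.04, 0.75, 0, 0, 0.96], [-0.1, 0.04, 0.75, 0, 0, 0.96]]]
end [ 393.8 -298.    60.1] -31.5
```

>>> jog_arm(
  increments=[
    [[-0.09,-0.05,0.75,0,0,0.96],[-0.09,-0.04,0.75,0,0,0.95],[-0.09,-0.03,0.75,0,0,0.96],[-0.1,-0.03,0.75,0,0,0.95],[-0.1,-0.01,0.75,0,0,0.96],[-0.1,-0.01,0.75,0,0,0.95],[-0.1,0,0.75,0,0,0.96],[-0.1,0,0.75,0,0,0.95],[-0.09,0.02,0.75,0,0,0.96],[-0.1,0.02,0.75,0,0,0.95],[-0.09,0.04,0.75,0,0,0.96],[-0.1,0.04,0.75,0,0,0.96]],
  ],
  hand=0.2,
)

```text
time_s: 1.95
tcp_pos: [0.3936, -0.2981, 0.0595]
orientation: [[0.85, -0.526, -0.0], [-0.526, -0.85, 0.0], [-0.0, -0.0, -1.0]]
force: [0.5, -1.4, -0.2]
grip_width: 0.0514
```

>>> jog_arm(
  increments=[
    [[0,0,0,0,0,0],[0,0,0,0,0,0],[0,0,0,0,0,0]],
  ],
)

```text
time_s: 2.2
tcp_pos: [0.3944, -0.2986, 0.0618]
orientation: [[0.854, -0.52, 0.001], [-0.52, -0.854, -0.001], [0.001, 0.0, -1.0]]
force: [0.3, -0.5, -0.3]
grip_width: 0.0511
```

```bash
python3 - <<'E'
from h import *
c=cam('wrist'); w=cloud(c); im=c['img']
bar(w,im,(394,-298),160,30,14,25,'dark')
s=robot.observe(); print(s['tcp_pos'],yaw(),s['grip_width'],s['time_s'])
cv2.imwrite('pics/d.png',cv2.resize(c['img'][:,:,::-1],(640,480),interpolation=cv2.INTER_CUBIC))
E
```

```text
dark n 12418 rect [ 394.4 -296.   159.9   30.1  -31.7] pca [ 394.9 -296.4] 157.6 29.1 -31.7 z [20.  20.7 21.5]
[ 0.39459773 -0.29877432  0.06211489] -31.377146380173357 0.0512856826665658 2.25
```

View pics/d.png

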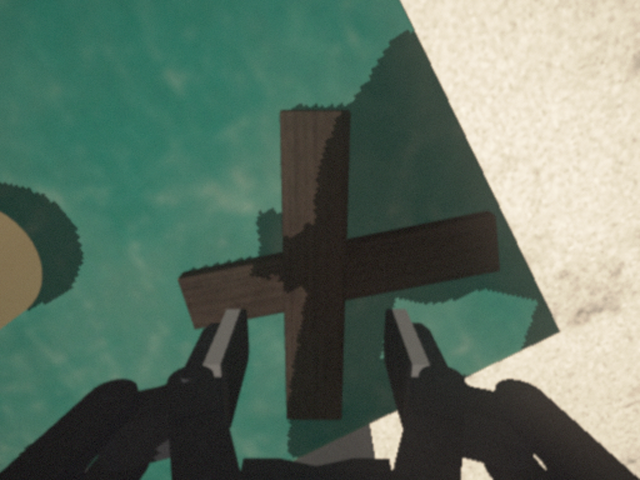

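The wrist view shows the whole upper blank between the open fingers, from (315,110) to (315,418), lying over the lower blank. I'll descend and grip.

>>> jog_arm(
  increments=[
    [[-0.03,-0.06,0.8,0,0,0],[0,0,0.5,0,0,0],[0,0,0.23,0,0,0],[0,0,0,0,0,0],[0,0,0,0,0,0],[0,0,0,0,0,0]],
  ],
)

```text
time_s: 2.75
tcp_pos: [0.3947, -0.2967, 0.016]
orientation: [[0.853, -0.522, 0.001], [-0.522, -0.853, -0.001], [0.002, 0.0, -1.0]]
force: [0.6, 0.1, -0.1]
grip_width: 0.0513
```

>>> jog_arm(
  increments=[
    [[0,0,0,0,0,0],[0,0,0,0,0,0],[0,0,0,0,0,0],[0,0,0,0,0,0],[0,0,0,0,0,0],[0,0,0,0,0,0]],
  ],
  hand=-1,
)

```text
time_s: 3.25
tcp_pos: [0.3944, -0.2965, 0.0158]
orientation: [[0.853, -0.523, 0.001], [-0.523, -0.853, -0.001], [0.001, 0.0, -1.0]]
force: [-3.3, 2.6, 11.6]
grip_width: 0.0274
```

>>> jog_arm(
  increments=[
    [[0,0,-0.3,0,0,0],[0,0,-0.7,0,0,0],[0,0,-1,0,0,0],[0,0,-1,0,0,0],[0,0,0,0,0,0],[0,0,0,0,0,0]],
  ],
)

```text
time_s: 3.75
tcp_pos: [0.3947, -0.2968, 0.1067]
orientation: [[0.853, -0.523, 0.002], [-0.523, -0.853, -0.002], [0.003, 0.001, -1.0]]
force: [-0.8, 0.3, -1.8]
grip_width: 0.0273
```

```bash
python3 - <<'E'
from h import *
c=cam('wrist'); w=cloud(c); im=c['img']
bar(w,im,(394,-298),160,30,14,150,'dark')
s=robot.observe(); print(s['tcp_pos'],yaw(),s['grip_width'],s['force'])
cv2.imwrite('pics/e.png',c['img'][:,:,::-1])
E
```

```text
dark n 20121 rect [ 401.8 -299.8  144.6   33.   -32.8] pca [ 403.  -300.3] 140.7 29.9 -31.6 z [110.7 111.5 112.8]
[ 0.39411474 -0.29621665  0.10514699] -31.519063004662204 0.027003293074267784 [ 0.56333574  1.19659121 -1.77292395]
```

View pics/e.png

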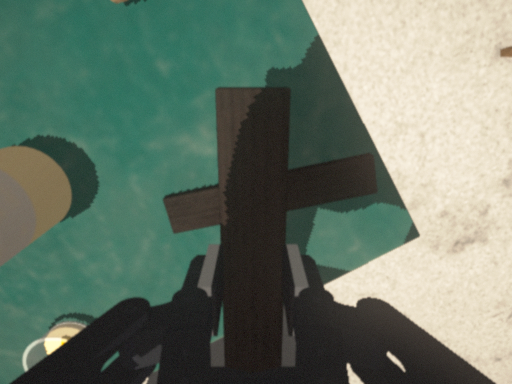

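```bash
python3 - <<'E'
from h import *
plan([((400,-290,250),-12),((536,-90,260),52.7)],p=(394.1,-296.1,104.2),y=-31.5)
E
```

```text
CALL [[[0.01, -0.05, -0.81, 0, 0, -0.65], [0.01, -0.04, -0.81, 0, 0, -0.65], [0.02, -0.05, -0.81, 0, 0, -0.65], [0.02, -0.04, -0.81, 0, 0, -0.65], [0.02, -0.04, -0.81, 0, 0, -0.65], [0.02, -0.04, -0.81, 0, 0, -0.65], [0.23, -0.57, -0.03, 0, 0, -1], [0.29, -0.56, -0.02, 0, 0, -0.99], [0.33, -0.52, -0.03, 0, 0, -1], [0.37, -0.5, -0.02, 0, 0, -0.99], [0.42, -0.46, -0.03, 0, 0, -1], [0.45, -0.42, -0.02, 0, 0, -0.99]]]
CALL [[[0.49, -0.38, -0.03, 0, 0, -1], [0.52, -0.34, -0.03, 0, 0, -0.99], [0.55, -0.29, -0.02, 0, 0, -1], [0.57, -0.24, -0.03, 0, 0, -0.99], [0.59, -0.19, -0.02, 0, 0, -1], [0.61, -0.14, -0.03, 0, 0, -0.99], [0.61, -0.09, -0.02, 0, 0, -1]]]
end [536.  -90.  259.9] 52.7
```

>>> jog_arm(
  increments=[
    [[0.01,-0.05,-0.81,0,0,-0.65],[0.01,-0.04,-0.81,0,0,-0.65],[0.02,-0.05,-0.81,0,0,-0.65],[0.02,-0.04,-0.81,0,0,-0.65],[0.02,-0.04,-0.81,0,0,-0.65],[0.02,-0.04,-0.81,0,0,-0.65],[0.23,-0.57,-0.03,0,0,-1],[0.29,-0.56,-0.02,0,0,-0.99],[0.33,-0.52,-0.03,0,0,-1],[0.37,-0.5,-0.02,0,0,-0.99],[0.42,-0.46,-0.03,0,0,-1],[0.45,-0.42,-0.02,0,0,-0.99]],
  ],
)

```text
time_s: 4.8
tcp_pos: [0.4628, -0.1969, 0.2537]
orientation: [[0.951, 0.31, -0.002], [0.31, -0.951, 0.001], [-0.001, -0.002, -1.0]]
force: [-0.0, -0.4, -0.9]
grip_width: 0.0275
```

>>> jog_arm(
  increments=[
    [[0.49,-0.38,-0.03,0,0,-1],[0.52,-0.34,-0.03,0,0,-0.99],[0.55,-0.29,-0.02,0,0,-1],[0.57,-0.24,-0.03,0,0,-0.99],[0.59,-0.19,-0.02,0,0,-1],[0.61,-0.14,-0.03,0,0,-0.99],[0.61,-0.09,-0.02,0,0,-1],[0,0,0,0,0,0],[0,0,0,0,0,0],[0,0,0,0,0,0],[0,0,0,0,0,0]],
  ],
)

```text
time_s: 5.72
tcp_pos: [0.5357, -0.0907, 0.2599]
orientation: [[0.608, 0.794, -0.001], [0.794, -0.608, 0.0], [-0.0, -0.001, -1.0]]
force: [0.6, -0.4, -1.4]
grip_width: 0.0274
```

```bash
python3 - <<'E'
from h import *
import pickle
c=cam('wrist'); w=cloud(c); im=c['img']; pickle.dump(c,open('w2.pkl','wb'))
bar(w,im,(444,61),160,30,29,41,'dark')
bar(w,im,(525,75),160,30,18,29,'pale',52)
bar(w,im,(460,-13),160,30,18,29,'pale',52)
bar(w,im,tuple(robot.observe()['tcp_pos'][:2]*1000),160,30,230,290,'dark')
s=robot.observe(); print(s['tcp_pos'],yaw(),s['grip_width'],s['force'])
cv2.imwrite('pics/f.png',c['img'][:,:,::-1])
E
```

```text
dark n 4540 rect [443.5  63.1 158.3  30.9  54.1] pca [444.   62.6] 156.4 28.6 54.3 z [33.4 34.6 35.7]
pale n 1421 rect [525.3  78.9  86.1  16.  -37.4] pca [525.6  78.7] 84.7 15.8 -37.8 z [23.4 24.8 25.9]
pale n 1002 rect [460.1  -8.8  82.4  15.3 -37.5] pca [460.2  -8.9] 81.7 15.0 -37.6 z [23.5 24.6 25.7]
dark n 18999 rect [541.2 -84.  144.1  31.   52.6] pca [541.9 -82.8] 140.8 29.2 52.5 z [263.8 264.6 265.4]
[ 0.53569778 -0.09068307  0.26005811] 52.58318658538424 0.027308698647423958 [ 0.09085056 -0.14164977 -0.57657261]
```

View pics/f.png

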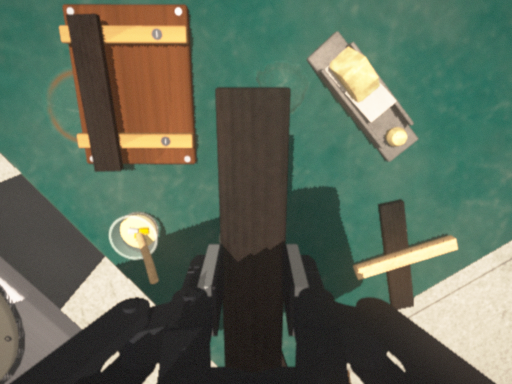

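The wrist view shows the stand clearly. Its free screw heads are at (157,34) and (165,141), blank_d lies at the left from (85,15) to (108,168), and the held blank is straight in the jaws. Next I'll get exact screw positions and the stand frame.

```bash
python3 - <<'E'
from h import *
import pickle
from scipy import ndimage as nd
c=pickle.load(open('w2.pkl','rb')); im=c['img']; w=cloud(c)
o=-c['R'].T@c['t']
def onp(u,v,z):
    r=np.array([(u-c['cx'])/c['fx'],(v-c['cy'])/c['fy'],1])@c['R']; return (o+r*(z-o[2])/r[2])*1000
S=[]
for u,v in((157,34),(165,141)):
    p=im[v-7:v+8,u-7:u+8].astype(int); m=(p[...,0]-p[...,2]<50)&(p.max(2)<190)
    l,n=nd.label(m); i=np.argmax(nd.sum(m,l,range(1,n+1)))+1; a,b=nd.center_of_mass(l==i)
    q=onp(u-7+b,v-7+a,.0243); print(u-7+b,v-7+a,(l==i).sum(),q); S.append(q)
d=S[0]-S[1]; print('len',np.hypot(*d[:2]),'ang',np.degrees(np.arctan2(d[1],d[0])),'mid',(S[0]+S[1])/2)
# base + bearers outline by depth
P=w*1000; m=(P[...,2]>7)&(np.hypot(P[...,0]-475,P[...,1]-48)<125)&(np.arange(384)[:,None]<185)&(np.arange(512)<210)
m=(P[...,2]>7)&(P[...,2]<30)&(np.hypot(P[...,0]-475,P[...,1]-48)<112)
n,l,st,_=cv2.connectedComponentsWithStats(m.astype(np.uint8)); i=1+st[1:,4].argmax(); print(cv2.minAreaRect(P[l==i][:,:2].astype(np.float32)))
E
```

```text
156.52380952380952 33.63492063492063 63 [535.85665082  71.61412383  24.3       ]
165.28571428571428 140.71428571428572 42 [468.8539522  -15.76196763  24.3       ]
len 110.10877794574557 ang 52.51788960807854 mid [502.35530151  27.9260781   24.3       ]
((473.796630859375, 48.04039764404297), (170.79928588867188, 130.51202392578125), 52.5585823059082)
```

```bash
python3 - <<'E'
from h import *
plan([((502,27.3,150),52.6),((502,27.3,50),52.6)],p=(536,-90,259.9),y=52.7)
E
```

```text
CALL [[[0.48, -0.65, 0.73, 0, 0, 0], [0.49, -0.66, 0.74, 0, 0, 0.01], [0.48, -0.65, 0.73, 0, 0, 0], [0.49, -0.66, 0.73, 0, 0, 0.01], [0.48, -0.65, 0.73, 0, 0, 0], [0, -0, 0.83, 0, 0, -0], [0, -0, 0.84, 0, 0, -0], [0, -0, 0.83, 0, 0, 0], [0, -0, 0.84, 0, 0, 0]]]
end [502.   27.2  49.9] 52.6
```

>>> jog_arm(
  increments=[
    [[0.48,-0.65,0.73,0,0,0],[0.49,-0.66,0.74,0,0,0.01],[0.48,-0.65,0.73,0,0,0],[0.49,-0.66,0.73,0,0,0.01],[0.48,-0.65,0.73,0,0,0],[0,0,0.83,0,0,0],[0,0,0.84,0,0,0],[0,0,0.83,0,0,0],[0,0,0.84,0,0,0],[0,0,0,0,0,0],[0,0,0,0,0,0],[0,0,0,0,0,0]],
  ],
)

```text
time_s: 6.77
tcp_pos: [0.5028, 0.0268, 0.0519]
orientation: [[0.608, 0.794, 0.001], [0.794, -0.608, -0.0], [0.001, 0.001, -1.0]]
force: [0.1, -0.5, -0.6]
grip_width: 0.0269
```

>>> jog_arm(
  increments=[
    [[-0.02,-0.01,0.4,0,0,0],[0,0,0.2,0,0,0],[0,0,0.1,0,0,0],[0,0,0,0,0,0],[0,0,0,0,0,0],[0,0,0,0,0,0]],
  ],
)

```text
time_s: 7.27
tcp_pos: [0.5018, 0.0268, 0.03]
orientation: [[0.608, 0.794, 0.001], [0.794, -0.608, 0.0], [0.0, 0.001, -1.0]]
force: [0.1, 0.2, -0.6]
grip_width: 0.0272
```

>>> jog_arm(
  increments=[
    [[0,0,0.04,0,0,0],[0,0,0,0,0,0],[0,0,0,0,0,0]],
  ],
)

```text
time_s: 7.52
tcp_pos: [0.5019, 0.0268, 0.0298]
orientation: [[0.608, 0.794, 0.001], [0.794, -0.608, -0.0], [0.001, 0.001, -1.0]]
force: [-8.7, -0.7, 22.9]
grip_width: 0.027
```

>>> jog_arm(
  increments=[
    [[0,0,0,0,0,0],[0,0,0,0,0,0],[0,0,0,0,0,0],[0,0,0,0,0,0]],
  ],
  hand=0.1,
)

```text
time_s: 7.85
tcp_pos: [0.5015, 0.0268, 0.0282]
orientation: [[0.608, 0.794, -0.0], [0.794, -0.608, 0.0], [0.0, -0.0, -1.0]]
force: [0.9, 0.7, 0.1]
grip_width: 0.0468
```

>>> jog_arm(
  increments=[
    [[0,0,-0.5,0,0,0],[0,0,-0.8,0,0,0],[0,0,-1,0,0,0],[0,0,-1,0,0,0],[0,0,-1,0,0,0],[0,0,-1,0,0,0],[-0.5,0.5,-1,0,0,0],[-0.9,0.5,-1,0,0,0],[-0.9,0,0,0,0,0],[-0.7,0,0,0,0,0],[0,0,0,0,0,0],[0,0,0,0,0,0]],
  ],
)

```text
time_s: 8.85
tcp_pos: [0.4706, -0.0625, 0.2464]
orientation: [[0.609, 0.793, 0.0], [0.793, -0.609, 0.0], [0.0, 0.0, -1.0]]
force: [0.9, 0.4, -0.1]
grip_width: 0.047
```

```bash
python3 - <<'E'
from h import *
import pickle
c=cam('wrist'); w=cloud(c); im=c['img']; pickle.dump(c,open('w3.pkl','wb'))
bar(w,im,(444,63),160,30,29,41,'dark',50)
bar(w,im,(502,27),160,30,29,41,'dark',84)
s=robot.observe(); print(s['tcp_pos'],yaw(),s['grip_width'],s['force'],s['time_s'])
cv2.imwrite('pics/g.png',c['img'][:,:,::-1])
E
```

```text
dark n 3103 rect [444.   63.3  99.1  29.7  54.4] pca [444.1  63.1] 97.7 28.7 54.5 z [33.6 34.8 35.8]
dark n 4354 rect [498.2  21.2 144.9  29.8  52.6] pca [498.7  21. ] 142.7 28.2 52.7 z [33.8 34.8 35.8]
[ 0.47087581 -0.06194889  0.24622958] 52.527457086272875 0.04715641108248812 [0.47230952 0.79508279 1.15067866] 8.9
```

View pics/g.png

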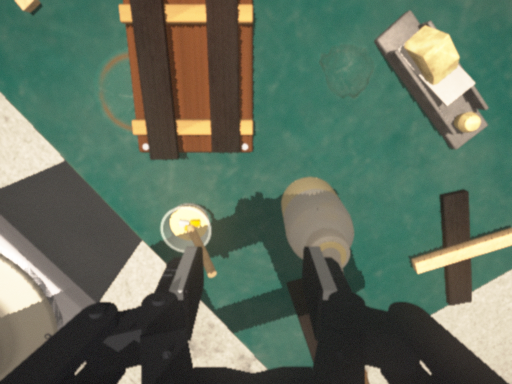

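The second blank now lies beside blank_d. In this view the two run from (150,0) to (165,155) and from (223,0) to (228,150), parallel and with a clear gap. Next is the sticker on the right.

```bash
python3 - <<'E'
from h import *
import pickle
c=pickle.load(open('w2.pkl','rb')); w=cloud(c); im=c['img']
bar(w,im,(610,-317),130,16,15,28,'pale')
bar(w,im,(585,-357),160,30,5,15,'dark',70)
bar(w,im,(632,-268),160,30,5,15,'dark',50)
plan([((560,-200,240),20),((610,-316.5,70),-17)],p=np.array(robot.observe()['tcp_pos'])*1000,y=52.6)
E
```

```text
pale n 1441 rect [ 610.  -315.6  130.    18.1  -17.2] pca [ 610.  -315.3] 127.9 16.4 -17.2 z [18.2 22.5 23.5]
dark n 119 rect [ 571.  -356.3   59.2   11.1   74.8] pca [ 572.  -356.8] 58.2 10.6 71.9 z [ 6.5 10.2 11.4]
dark n 982 rect [ 621.3 -275.2   67.9   29.9   65.8] pca [ 621.3 -273.9] 65.3 30.0 62.9 z [ 9.3 10.7 11.7]
CALL [[[-0.26, 0.74, 0.03, 0, 0, 0.93], [-0.21, 0.75, 0.03, 0, 0, 0.93], [-0.14, 0.77, 0.03, 0, 0, 0.93], [-0.08, 0.78, 0.03, 0, 0, 0.94], [-0.01, 0.78, 0.03, 0, 0, 0.93], [0.04, 0.78, 0.03, 0, 0, 0.93], [0.12, 0.78, 0.03, 0, 0, 0.93], [0.03, 0.53, 0.71, 0, 0, 0.93], [0.07, 0.52, 0.71, 0, 0, 0.92], [0.11, 0.52, 0.7, 0, 0, 0.93], [0.16, 0.5, 0.71, 0, 0, 0.92], [0.19, 0.49, 0.71, 0, 0, 0.93]]]
CALL [[[0.24, 0.47, 0.71, 0, 0, 0.92], [0.27, 0.46, 0.71, 0, 0, 0.93], [0.31, 0.43, 0.7, 0, 0, 0.92]]]
end [ 610.1 -316.6   70.1] -17.0
```

>>> jog_arm(
  increments=[
    [[-0.26,0.74,0.03,0,0,0.93],[-0.21,0.75,0.03,0,0,0.93],[-0.14,0.77,0.03,0,0,0.93],[-0.08,0.78,0.03,0,0,0.94],[-0.01,0.78,0.03,0,0,0.93],[0.04,0.78,0.03,0,0,0.93],[0.12,0.78,0.03,0,0,0.93],[0.03,0.53,0.71,0,0,0.93],[0.07,0.52,0.71,0,0,0.92],[0.11,0.52,0.7,0,0,0.93],[0.16,0.5,0.71,0,0,0.92],[0.19,0.49,0.71,0,0,0.93]],
  ],
  hand=-0.1,
)

```text
time_s: 9.9
tcp_pos: [0.592, -0.2724, 0.132]
orientation: [[0.998, -0.058, -0.001], [-0.058, -0.998, 0.001], [-0.001, -0.001, -1.0]]
force: [-0.2, 0.2, 1.4]
grip_width: 0.0386
```

>>> jog_arm(
  increments=[
    [[0.24,0.47,0.71,0,0,0.92],[0.27,0.46,0.71,0,0,0.93],[0.31,0.43,0.7,0,0,0.92],[0,0,0,0,0,0],[0,0,0,0,0,0],[0,0,0,0,0,0]],
  ],
)

```text
time_s: 10.4
tcp_pos: [0.6105, -0.3157, 0.0704]
orientation: [[0.957, -0.29, 0.0], [-0.29, -0.957, 0.0], [-0.0, -0.0, -1.0]]
force: [-0.1, 0.4, -0.1]
grip_width: 0.0381
```

```bash
python3 - <<'E'
from h import *
c=cam('wrist'); w=cloud(c); im=c['img']
bar(w,im,(610,-316),130,16,15,28,'pale')
s=robot.observe(); print(s['tcp_pos'],yaw(),s['grip_width'])
E
```

```text
pale n 5017 rect [ 610.1 -315.8  129.6   16.   -17.3] pca [ 610.8 -316. ] 127.9 15.6 -17.2 z [21.9 22.7 23.5]
[ 0.61059883 -0.31583901  0.07107962] -16.890151788179114 0.038662832114696385
```

>>> jog_arm(
  increments=[
    [[0,0,0.9,0,0,0.06],[0,0,0.6,0,0,0],[0,0,0.3,0,0,0],[0,0,0,0,0,0],[0,0,0,0,0,0]],
  ],
)

```text
time_s: 10.87
tcp_pos: [0.6103, -0.3164, 0.0172]
orientation: [[0.955, -0.297, 0.001], [-0.297, -0.955, -0.0], [0.001, 0.0, -1.0]]
force: [0.8, 0.8, 0.8]
grip_width: 0.0383
```

>>> jog_arm(
  increments=[
    [[0,0,0,0,0,0],[0,0,0,0,0,0],[0,0,0,0,0,0],[0,0,0,0,0,0],[0,0,0,0,0,0],[0,0,0,0,0,0]],
  ],
  hand=-1,
)

```text
time_s: 11.37
tcp_pos: [0.6106, -0.3169, 0.018]
orientation: [[0.955, -0.298, 0.002], [-0.298, -0.955, -0.001], [0.002, 0.0, -1.0]]
force: [-1.2, 2.4, 7.3]
grip_width: 0.013
```

```bash
python3 - <<'E'
from h import *
plan([((610,-316,110),-17.3),((560,-200,250),-26),((441,5,260),-37.4),((441,5,90),-37.4)],p=(610.1,-316.6,16.1),y=-17.3)
E
```

```text
CALL [[[-0, -0, -0.78, 0, 0, -0], [-0, -0.01, -0.79, 0, 0, -0], [-0.01, -0, -0.78, 0, 0, -0], [0, -0.01, -0.78, 0, 0, -0], [-0.55, -0.64, -0.93, 0, 0, 0.35], [-0.57, -0.62, -0.94, 0, 0, 0.35], [-0.58, -0.61, -0.93, 0, 0, 0.34], [-0.6, -0.58, -0.93, 0, 0, 0.35], [-0.63, -0.57, -0.94, 0, 0, 0.35], [-0.82, -0.55, -0.04, 0, 0, 0.29], [-0.83, -0.53, -0.04, 0, 0, 0.28], [-0.85, -0.51, -0.04, 0, 0, 0.29]]]
CALL [[[-0.86, -0.49, -0.05, 0, 0, 0.28], [-0.87, -0.46, -0.04, 0, 0, 0.29], [-0.88, -0.45, -0.04, 0, 0, 0.28], [-0.89, -0.42, -0.04, 0, 0, 0.28], [-0.9, -0.4, -0.04, 0, 0, 0.29], [-0, 0, 0.94, 0, 0, -0], [-0, 0, 0.95, 0, 0, -0], [-0, 0, 0.94, 0, 0, -0], [-0, 0, 0.95, 0, 0, -0], [-0, 0, 0.94, 0, 0, -0], [-0, 0, 0.95, 0, 0, -0]]]
end [441.1   5.   89.9] -37.4
```

>>> jog_arm(
  increments=[
    [[0,0,-0.78,0,0,0],[0,-0.01,-0.79,0,0,0],[-0.01,0,-0.78,0,0,0],[0,-0.01,-0.78,0,0,0],[-0.55,-0.64,-0.93,0,0,0.35],[-0.57,-0.62,-0.94,0,0,0.35],[-0.58,-0.61,-0.93,0,0,0.34],[-0.6,-0.58,-0.93,0,0,0.35],[-0.63,-0.57,-0.94,0,0,0.35],[-0.82,-0.55,-0.04,0,0,0.29],[-0.83,-0.53,-0.04,0,0,0.28],[-0.85,-0.51,-0.04,0,0,0.29]],
  ],
)

```text
time_s: 12.37
tcp_pos: [0.5145, -0.122, 0.2551]
orientation: [[0.863, -0.506, 0.002], [-0.506, -0.863, -0.001], [0.002, -0.0, -1.0]]
force: [0.5, 0.2, -0.4]
grip_width: 0.0135
```

>>> jog_arm(
  increments=[
    [[-0.86,-0.49,-0.05,0,0,0.28],[-0.87,-0.46,-0.04,0,0,0.29],[-0.88,-0.45,-0.04,0,0,0.28],[-0.89,-0.42,-0.04,0,0,0.28],[-0.9,-0.4,-0.04,0,0,0.29],[0,0,0.94,0,0,0],[0,0,0.95,0,0,0],[0,0,0.94,0,0,0],[0,0,0.95,0,0,0],[0,0,0.94,0,0,0],[0,0,0.95,0,0,0]],
  ],
)

```text
time_s: 13.28
tcp_pos: [0.4412, 0.005, 0.0897]
orientation: [[0.794, -0.607, 0.002], [-0.607, -0.794, -0.0], [0.002, -0.001, -1.0]]
force: [1.0, -0.3, 0.3]
grip_width: 0.0132
```

>>> jog_arm(
  increments=[
    [[0,0,0,0,0,0],[0,0,0,0,0,0],[0,0,0,0,0,0]],
  ],
)

```text
time_s: 13.53
tcp_pos: [0.442, 0.0049, 0.092]
orientation: [[0.794, -0.608, 0.002], [-0.608, -0.794, -0.0], [0.002, -0.001, -1.0]]
force: [0.1, -0.1, -0.4]
grip_width: 0.0133
```

```bash
python3 - <<'E'
from h import *
c=cam('wrist'); w=cloud(c); im=c['img']
s=robot.observe(); z=s['tcp_pos'][2]*1000
bar(w,im,(441,5),130,16,z-5,z+12,'pale')
bar(w,im,(502,27),160,30,29,41,'dark',84)
print(s['tcp_pos'],yaw(),s['grip_width'])
E
```

```text
pale n 7467 rect [442.4   6.2 128.2  16.  -37.4] pca [443.    5.7] 126.4 15.5 -37.3 z [95.9 96.7 97.4]
dark n 9077 rect [514.7  42.3 120.9  29.8  52.4] pca [514.8  41.9] 119.2 28.5 52.4 z [34.  34.8 35.7]
[0.44215563 0.00482251 0.09216133] -37.421260265997574 0.013088709556273555
```

>>> jog_arm(
  increments=[
    [[0,0.05,0.7,0,0,0],[0,0,0.55,0,0,0],[0,0,0.3,0,0,0],[0,0,0.1,0,0,0],[0,0,0,0,0,0],[0,0,0,0,0,0],[0,0,0,0,0,0]],
  ],
)

```text
time_s: 14.17
tcp_pos: [0.4409, 0.0037, 0.0419]
orientation: [[0.794, -0.608, 0.002], [-0.608, -0.794, -0.0], [0.001, -0.001, -1.0]]
force: [-3.4, 0.2, 7.8]
grip_width: 0.0136
```

>>> jog_arm(
  increments=[
    [[0,0,0,0,0,0],[0,0,0,0,0,0],[0,0,0,0,0,0],[0,0,0,0,0,0]],
  ],
  hand=-0.4,
)

```text
time_s: 14.5
tcp_pos: [0.4403, 0.0038, 0.0407]
orientation: [[0.794, -0.608, 0.0], [-0.608, -0.794, 0.0], [0.0, -0.0, -1.0]]
force: [0.6, 0.4, 0.4]
grip_width: 0.0254
```

```bash
python3 - <<'E'
from h import *
import pickle
for n in('top',):
    c=pickle.load(open('c0.pkl','rb'))[n]; w=cloud(c)*1000
    m=(w[...,0]>300)&(w[...,0]<480)&(w[...,1]>200)&(w[...,1]<480)&(w[...,2]>20)
    P=w[m]; 
    for a in range(300,420,10):
        q=P[(P[:,1]>=a)&(P[:,1]<a+10)]; 
        if len(q): print(a,len(q),np.percentile(q[:,2],[0,50,100]).round(),np.percentile(q[:,0],[0,100]).round())
c=pickle.load(open('c0.pkl','rb'))['side']; w=cloud(c)
bar(w,c['img'],(388,260),130,16,5,17,'pale')
plan([((441,4.5,150),-37.4),((400,150,240),60),((388.4,260,120),90)],p=(440.7,3.9,42),y=-37.4)
E
```

```text
360 1593 [ 20. 205. 317.] [349. 480.]
370 189 [307. 312. 317.] [350. 478.]
380 90 [290. 297. 312.] [350. 479.]
390 202 [288. 295. 315.] [347. 479.]
400 192 [288. 295. 314.] [350. 479.]
410 192 [288. 295. 313.] [350. 479.]
pale n 250 rect [386.2 260.4 129.2  21.4  88.6] pca [387.1 260.9] 127.6 19.1 89.0 z [ 8.1 12.1 15.4]
CALL [[[-0, -0.01, -0.9, 0, 0, -0], [-0, -0, -0.9, 0, 0, -0], [-0, -0.01, -0.9, 0, 0, -0], [-0, -0, -0.9, 0, 0, -0], [-0.2, -0.15, -0.15, 0, 0, -0.97], [-0.19, -0.17, -0.15, 0, 0, -0.98], [-0.17, -0.18, -0.15, 0, 0, -0.97], [-0.16, -0.2, -0.15, 0, 0, -0.98], [-0.14, -0.21, -0.15, 0, 0, -0.97], [-0.12, -0.22, -0.15, 0, 0, -0.97], [-0.1, -0.23, -0.15, 0, 0, -0.98], [-0.09, -0.24, -0.15, 0, 0, -0.97]]]
CALL [[[-0.06, -0.24, -0.15, 0, 0, -0.98], [-0.04, -0.25, -0.15, 0, 0, -0.97], [-0.02, -0.25, -0.15, 0, 0, -0.97], [0, -0.26, -0.15, 0, 0, -0.98], [0.03, -0.25, -0.15, 0, 0, -0.97], [0.04, -0.25, -0.15, 0, 0, -0.98], [0.07, -0.24, -0.15, 0, 0, -0.97], [0.08, -0.24, -0.15, 0, 0, -0.97], [0.11, -0.22, -0.15, 0, 0, -0.98], [0.12, -0.22, -0.15, 0, 0, -0.97], [0.15, -0.21, -0.15, 0, 0, -0.98], [0.16, -0.2, -0.15, 0, 0, -0.97]]]
CALL [[[0.43, -0.31, 0.57, 0, 0, -0.86], [0.44, -0.28, 0.57, 0, 0, -0.85], [0.47, -0.24, 0.57, 0, 0, -0.86], [0.48, -0.21, 0.58, 0, 0, -0.86], [0.5, -0.17, 0.57, 0, 0, -0.86], [0.51, -0.13, 0.57, 0, 0, -0.85], [0.52, -0.09, 0.57, 0, 0, -0.86]]]
end [388.5 260.1 120. ] 90.0
```

```bash
python3 - <<'E'
from h import *
plan([((441,4.5,120),-37.4),((430,40,140),0),((388,230,100),89.5)],p=(440.7,3.9,41),y=-37.4)
E
```

```text
CALL [[[-0, -0.01, -0.88, 0, 0, -0], [-0, -0, -0.88, 0, 0, -0], [-0, -0.01, -0.87, 0, 0, -0], [-0.13, -0.09, -0.08, 0, 0, -0.93], [-0.12, -0.1, -0.09, 0, 0, -0.94], [-0.11, -0.11, -0.08, 0, 0, -0.94], [-0.1, -0.12, -0.08, 0, 0, -0.93], [-0.09, -0.12, -0.09, 0, 0, -0.94], [-0.08, -0.13, -0.08, 0, 0, -0.93], [-0.07, -0.14, -0.09, 0, 0, -0.94], [-0.06, -0.15, -0.08, 0, 0, -0.93], [-0.08, -0.35, 0.07, 0, 0, -0.99]]]
CALL [[[-0.04, -0.36, 0.08, 0, 0, -1], [-0.02, -0.36, 0.07, 0, 0, -0.99], [0.02, -0.36, 0.08, 0, 0, -1], [0.04, -0.36, 0.07, 0, 0, -0.99], [0.08, -0.35, 0.07, 0, 0, -1], [0.11, -0.34, 0.08, 0, 0, -0.99], [0.13, -0.34, 0.07, 0, 0, -1], [0.17, -0.31, 0.08, 0, 0, -0.99], [0.19, -0.31, 0.07, 0, 0, -0.99], [0.22, -0.29, 0.07, 0, 0, -1], [0.24, -0.26, 0.08, 0, 0, -0.99], [0.27, -0.25, 0.07, 0, 0, -1]]]
CALL [[[0.28, -0.22, 0.08, 0, 0, -0.99], [0.3, -0.19, 0.07, 0, 0, -1], [0.32, -0.17, 0.08, 0, 0, -0.99], [0.33, -0.14, 0.07, 0, 0, -1], [0.35, -0.11, 0.07, 0, 0, -0.99]]]
end [388.1 230.1 100.1] 89.5
```

>>> jog_arm(
  increments=[
    [[0,-0.01,-0.88,0,0,0],[0,0,-0.88,0,0,0],[0,-0.01,-0.87,0,0,0],[-0.13,-0.09,-0.08,0,0,-0.93],[-0.12,-0.1,-0.09,0,0,-0.94],[-0.11,-0.11,-0.08,0,0,-0.94],[-0.1,-0.12,-0.08,0,0,-0.93],[-0.09,-0.12,-0.09,0,0,-0.94],[-0.08,-0.13,-0.08,0,0,-0.93],[-0.07,-0.14,-0.09,0,0,-0.94],[-0.06,-0.15,-0.08,0,0,-0.93],[-0.08,-0.35,0.07,0,0,-0.99]],
  ],
)

```text
time_s: 15.5
tcp_pos: [0.4273, 0.0502, 0.1381]
orientation: [[0.996, 0.089, 0.001], [0.089, -0.996, -0.0], [0.001, 0.0, -1.0]]
force: [0.6, 0.1, -0.3]
grip_width: 0.0256
```

>>> jog_arm(
  increments=[
    [[-0.04,-0.36,0.08,0,0,-1],[-0.02,-0.36,0.07,0,0,-0.99],[0.02,-0.36,0.08,0,0,-1],[0.04,-0.36,0.07,0,0,-0.99],[0.08,-0.35,0.07,0,0,-1],[0.11,-0.34,0.08,0,0,-0.99],[0.13,-0.34,0.07,0,0,-1],[0.17,-0.31,0.08,0,0,-0.99],[0.19,-0.31,0.07,0,0,-0.99],[0.22,-0.29,0.07,0,0,-1],[0.24,-0.26,0.08,0,0,-0.99],[0.27,-0.25,0.07,0,0,-1]],
  ],
)

```text
time_s: 16.5
tcp_pos: [0.399, 0.1778, 0.1106]
orientation: [[0.425, 0.905, -0.0], [0.905, -0.425, 0.0], [0.0, -0.0, -1.0]]
force: [-0.4, -0.8, 0.0]
grip_width: 0.0251
```

>>> jog_arm(
  increments=[
    [[0.28,-0.22,0.08,0,0,-0.99],[0.3,-0.19,0.07,0,0,-1],[0.32,-0.17,0.08,0,0,-0.99],[0.33,-0.14,0.07,0,0,-1],[0.35,-0.11,0.07,0,0,-0.99],[0,0,0,0,0,0],[0,0,0,0,0,0],[0,0,0,0,0,0]],
  ],
  hand=-0.1,
)

```text
time_s: 17.17
tcp_pos: [0.3877, 0.2297, 0.0996]
orientation: [[0.012, 1.0, -0.0], [1.0, -0.012, -0.0], [-0.0, -0.0, -1.0]]
force: [-0.7, -1.4, -0.1]
grip_width: 0.0384
```

```bash
python3 - <<'E'
from h import *
c=cam('wrist'); w=cloud(c); im=c['img']
bar(w,im,(388,261),130,16,6,18,'pale')
s=robot.observe(); print(s['tcp_pos'],yaw(),s['grip_width'],s['time_s'])
c=cam('top'); w=cloud(c); im=c['img']
bar(w,im,(441,5),130,16,40,52,'pale')
cv2.imwrite('pics/h.png',cv2.resize(c['img'][165:275,180:350,::-1],None,fx=3,fy=3,interpolation=cv2.INTER_CUBIC))
E
```

```text
pale n 3949 rect [388.9 261.1 129.1  15.9  88.7] pca [388.7 261.6] 127.8 15.8 88.3 z [11.9 12.8 13.6]
[0.38772999 0.2296058  0.09968926] 89.33343090159653 0.03865039058624805 17.2167
pale n 201 rect [440.1   2.1 129.2  16.  -37. ] pca [440.1   2. ] 128.4 15.7 -37.2 z [42.3 45.9 49.7]
```

View pics/h.png

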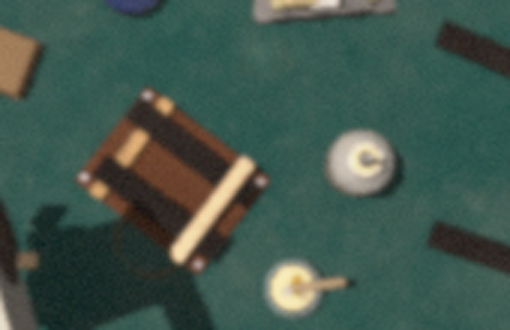

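The top crop shows the first sticker straight over the near bearer, and the measured 440,2 agrees after allowing for the top camera's offset of about 3 mm. Now the second sticker. I'm gripping it 32 mm off-centre to keep the camera clear of the OSB box.

>>> jog_arm(
  increments=[
    [[0,0,1,0,0,0.13],[0,0,1,0,0,0],[0,0,0.7,0,0,0],[0,0,0.35,0,0,0],[0,0,0,0,0,0],[0,0,0,0,0,0]],
  ],
)

```text
time_s: 17.77
tcp_pos: [0.3879, 0.2299, 0.0087]
orientation: [[0.021, 1.0, -0.0], [1.0, -0.021, 0.0], [0.0, -0.0, -1.0]]
force: [-0.0, 0.2, -0.4]
grip_width: 0.0385
```

>>> jog_arm(
  increments=[
    [[0,0,0,0,0,0],[0,0,0,0,0,0],[0,0,0,0,0,0],[0,0,0,0,0,0],[0,0,0,0,0,0],[0,0,0,0,0,0]],
  ],
  hand=-1,
)

```text
time_s: 18.27
tcp_pos: [0.3884, 0.2303, 0.0096]
orientation: [[0.02, 1.0, 0.002], [1.0, -0.02, 0.001], [0.001, 0.002, -1.0]]
force: [-1.4, -1.6, 9.8]
grip_width: 0.0123
```

```bash
python3 - <<'E'
from h import *
s=robot.observe(); print(s['tcp_pos'],yaw())
plan([((388,227,130),88.6),((531.5,74.3,140),142.5),((531.5,74.3,90),142.5)],p=(388,229.8,8.6),y=88.7)
E
```

```text
[0.38843658 0.23032182 0.00963289] 88.82754527190815
CALL [[[-0.02, 0, -0.81, 0, 0, 0], [-0.02, 0, -0.81, 0, 0, 0.01], [-0.02, 0, -0.81, 0, 0, 0], [-0.01, 0, -0.81, 0, 0, 0.01], [-0.02, 0, -0.81, 0, 0, 0], [-0.45, 0.45, -0.03, 0, 0, -0.98], [-0.49, 0.4, -0.03, 0, 0, -0.98], [-0.52, 0.36, -0.03, 0, 0, -0.98], [-0.55, 0.32, -0.03, 0, 0, -0.98], [-0.58, 0.27, -0.03, 0, 0, -0.98], [-0.6, 0.22, -0.03, 0, 0, -0.98], [-0.61, 0.17, -0.03, 0, 0, -0.98]]]
CALL [[[-0.62, 0.11, -0.03, 0, 0, -0.98], [-0.64, 0.06, -0.03, 0, 0, -0.98], [-0.63, 0, -0.03, 0, 0, -0.98], [-0.64, -0.04, -0.03, 0, 0, -0.98], [0, -0, 0.83, 0, 0, 0], [0.01, -0, 0.84, 0, 0, 0]]]
end [531.4  74.5  89.9] 142.5
```

>>> jog_arm(
  increments=[
    [[-0.02,0,-0.81,0,0,0],[-0.02,0,-0.81,0,0,0.01],[-0.02,0,-0.81,0,0,0],[-0.01,0,-0.81,0,0,0.01],[-0.02,0,-0.81,0,0,0],[-0.45,0.45,-0.03,0,0,-0.98],[-0.49,0.4,-0.03,0,0,-0.98],[-0.52,0.36,-0.03,0,0,-0.98],[-0.55,0.32,-0.03,0,0,-0.98],[-0.58,0.27,-0.03,0,0,-0.98],[-0.6,0.22,-0.03,0,0,-0.98],[-0.61,0.17,-0.03,0,0,-0.98]],
  ],
)

```text
time_s: 19.27
tcp_pos: [0.48, 0.1296, 0.137]
orientation: [[-0.549, 0.836, 0.002], [0.836, 0.549, 0.0], [-0.001, 0.001, -1.0]]
force: [-0.6, 0.5, -0.1]
grip_width: 0.0126
```

>>> jog_arm(
  increments=[
    [[-0.62,0.11,-0.03,0,0,-0.98],[-0.64,0.06,-0.03,0,0,-0.98],[-0.63,0,-0.03,0,0,-0.98],[-0.64,-0.04,-0.03,0,0,-0.98],[0,0,0.83,0,0,0],[0.01,0,0.84,0,0,0],[0,0,0,0,0,0],[0,0,0,0,0,0],[0,0,0,0,0,0]],
  ],
)

```text
time_s: 20.02
tcp_pos: [0.532, 0.0752, 0.0912]
orientation: [[-0.795, 0.607, 0.002], [0.607, 0.795, 0.0], [-0.001, 0.001, -1.0]]
force: [0.1, -0.9, -0.0]
grip_width: 0.0128
```

```bash
python3 - <<'E'
from h import *
c=cam('wrist'); w=cloud(c); im=c['img']
s=robot.observe(); z=s['tcp_pos'][2]*1000
bar(w,im,(507,92),130,16,z-8,z+15,'pale',80)
bar(w,im,(444,63),160,30,29,41,'dark',60)
print(s['tcp_pos'],yaw(),s['grip_width'],s['time_s'])
E
```

```text
pale n 9523 rect [508.9  94.1 129.2  16.1 -36.9] pca [508.5  94.4] 127.1 15.5 -37.0 z [93.3 94.1 94.9]
dark n 8069 rect [446.6  67.8  92.2  30.1  54.2] pca [446.3  67.7] 89.6 29.1 54.4 z [33.9 34.7 35.6]
[0.532143   0.07518074 0.09135373] 142.64133676623848 0.012392443449704471 20.0667
```

>>> jog_arm(
  increments=[
    [[0,-0.06,0.7,0,0,0.1],[0,0,0.5,0,0,0],[0,0,0.3,0,0,0],[0,0,0.1,0,0,0],[0,0,0,0,0,0],[0,0,0,0,0,0],[0,0,0,0,0,0]],
  ],
)

```text
time_s: 20.65
tcp_pos: [0.5306, 0.0738, 0.0435]
orientation: [[-0.79, 0.614, 0.001], [0.614, 0.79, 0.0], [-0.001, 0.001, -1.0]]
force: [-10.6, 0.4, 17.8]
grip_width: 0.0126
```

>>> jog_arm(
  increments=[
    [[0,0,0,0,0,0],[0,0,0,0,0,0],[0,0,0,0,0,0],[0,0,0,0,0,0]],
  ],
  hand=-0.4,
)

```text
time_s: 20.98
tcp_pos: [0.5306, 0.0737, 0.0418]
orientation: [[-0.789, 0.614, 0.001], [0.614, 0.789, 0.0], [-0.0, 0.001, -1.0]]
force: [-0.0, 0.0, -0.8]
grip_width: 0.026
```

```bash
python3 - <<'E'
from h import *
c=cam('top'); w=cloud(c); im=c['img']
bar(w,im,(390,-308),160,30,3,18,'dark',100)
bar(w,im,(603,-318),160,30,3,18,'dark',100)
s=robot.observe(); print(s['tcp_pos'],yaw())
plan([((531,73,150),142.4),((505,-40,250),110),((394,-305,180),71.5)],p=(530.6,73.6,42.5),y=142.4)
E
```

```text
dark n 483 rect [ 389.5 -307.2  164.8   40.    70.9] pca [ 388.9 -308.5] 160.4 35.3 70.5 z [ 5.8 10.1 13.8]
dark n 462 rect [ 602.8 -318.8  162.8   43.8   66.8] pca [ 602.4 -319.7] 157.6 36.5 65.0 z [ 5.1 10.  13.9]
[0.53045666 0.07364768 0.04161009] 142.13290742075083
CALL [[[-0.01, -0, -0.9, 0, 0, -0], [-0, -0, -0.89, 0, 0, -0], [-0.01, -0.01, -0.9, 0, 0, -0], [-0, 0, -0.89, 0, 0, -0], [-0.23, -0.5, -0.48, 0, 0, 0.93], [-0.27, -0.48, -0.47, 0, 0, 0.92], [-0.31, -0.46, -0.48, 0, 0, 0.93], [-0.34, -0.43, -0.48, 0, 0, 0.92], [-0.38, -0.4, -0.47, 0, 0, 0.93], [-0.41, -0.37, -0.48, 0, 0, 0.92], [-0.44, -0.34, -0.48, 0, 0, 0.93], [-0.7, -0.65, 0.23, 0, 0, 0.77]]]
CALL [[[-0.75, -0.6, 0.24, 0, 0, 0.77], [-0.78, -0.55, 0.23, 0, 0, 0.77], [-0.82, -0.5, 0.23, 0, 0, 0.77], [-0.85, -0.44, 0.24, 0, 0, 0.77], [-0.88, -0.38, 0.23, 0, 0, 0.77], [-0.9, -0.32, 0.24, 0, 0, 0.77], [-0.92, -0.26, 0.23, 0, 0, 0.77], [-0.94, -0.2, 0.23, 0, 0, 0.77], [-0.95, -0.13, 0.24, 0, 0, 0.77]]]
end [ 394.  -305.   179.9] 71.5
```

>>> jog_arm(
  increments=[
    [[-0.01,0,-0.9,0,0,0],[0,0,-0.89,0,0,0],[-0.01,-0.01,-0.9,0,0,0],[0,0,-0.89,0,0,0],[-0.23,-0.5,-0.48,0,0,0.93],[-0.27,-0.48,-0.47,0,0,0.92],[-0.31,-0.46,-0.48,0,0,0.93],[-0.34,-0.43,-0.48,0,0,0.92],[-0.38,-0.4,-0.47,0,0,0.93],[-0.41,-0.37,-0.48,0,0,0.92],[-0.44,-0.34,-0.48,0,0,0.93],[-0.7,-0.65,0.23,0,0,0.77]],
  ],
)

```text
time_s: 22.03
tcp_pos: [0.4943, -0.0665, 0.2458]
orientation: [[-0.271, 0.963, 0.005], [0.963, 0.271, -0.001], [-0.002, 0.005, -1.0]]
force: [0.8, -0.4, 1.1]
grip_width: 0.0256
```

>>> jog_arm(
  increments=[
    [[-0.75,-0.6,0.24,0,0,0.77],[-0.78,-0.55,0.23,0,0,0.77],[-0.82,-0.5,0.23,0,0,0.77],[-0.85,-0.44,0.24,0,0,0.77],[-0.88,-0.38,0.23,0,0,0.77],[-0.9,-0.32,0.24,0,0,0.77],[-0.92,-0.26,0.23,0,0,0.77],[-0.94,-0.2,0.23,0,0,0.77],[-0.95,-0.13,0.24,0,0,0.77],[0,0,1,0,0,0],[0,0,1,0,0,0],[0,0,1,0,0,0]],
  ],
  hand=0.2,
)

```text
time_s: 23.03
tcp_pos: [0.3916, -0.3049, 0.0878]
orientation: [[0.323, 0.946, 0.001], [0.946, -0.323, -0.0], [-0.0, 0.001, -1.0]]
force: [-0.4, -0.2, 0.5]
grip_width: 0.0512
```

>>> jog_arm(
  increments=[
    [[0,0,0,0,0,0],[0,0,0,0,0,0],[0,0,0,0,0,0]],
  ],
)

```text
time_s: 23.28
tcp_pos: [0.3926, -0.3049, 0.0905]
orientation: [[0.322, 0.947, 0.001], [0.947, -0.322, -0.001], [-0.001, 0.001, -1.0]]
force: [0.2, -0.4, 0.8]
grip_width: 0.0511
```

```bash
python3 - <<'E'
from h import *
c=cam('wrist'); w=cloud(c); im=c['img']
bar(w,im,(390,-305),160,30,5,17,'dark',100)
s=robot.observe(); print(s['tcp_pos'],yaw(),s['grip_width'],s['time_s'])
c=cam('top'); w=cloud(c); im=c['img']
bar(w,im,(507,92),130,16,40,52,'pale',75)
bar(w,im,(440,3),130,16,40,52,'pale',75)
bar(w,im,(444,62),160,30,29,40,'dark',55)
E
```

```text
dark n 8942 rect [ 388.9 -306.5  159.8   30.    70.6] pca [ 389.1 -306.1] 157.7 29.1 70.5 z [ 9.9 10.7 11.6]
[ 0.39274699 -0.30500767  0.09081715] 71.24984876407376 0.051257673363577325 23.3333
pale n 199 rect [507.5  89.4 129.3  16.3 -37.1] pca [507.3  89.6] 127.6 16.1 -37.4 z [42.4 45.4 49.2]
pale n 195 rect [440.6   2.3 129.6  16.  -37.1] pca [440.4   2.2] 128.4 15.5 -37.1 z [42.8 46.4 50. ]
dark n 238 rect [447.8  67.   85.7  29.7  54.4] pca [448.  67.] 84.4 29.0 54.6 z [31.2 34.4 37.9]
```

>>> jog_arm(
  increments=[
    [[-0.08,-0.1,1,0,0,0.12],[0,0,1,0,0,0],[0,0,0.6,0,0,0],[0,0,0.26,0,0,0],[0,0,0,0,0,0],[0,0,0,0,0,0]],
  ],
)

```text
time_s: 23.88
tcp_pos: [0.3889, -0.3062, 0.0043]
orientation: [[0.332, 0.943, 0.001], [0.943, -0.332, -0.001], [-0.001, 0.001, -1.0]]
force: [0.1, -0.5, 0.2]
grip_width: 0.0513
```

>>> jog_arm(
  increments=[
    [[0,0,0,0,0,0],[0,0,0,0,0,0],[0,0,0,0,0,0],[0,0,0,0,0,0],[0,0,0,0,0,0],[0,0,0,0,0,0]],
  ],
  hand=-1,
)

```text
time_s: 24.38
tcp_pos: [0.3891, -0.3064, 0.0048]
orientation: [[0.332, 0.943, 0.002], [0.943, -0.332, -0.002], [-0.001, 0.002, -1.0]]
force: [-2.6, 2.1, 13.2]
grip_width: 0.0278
```

```bash
python3 - <<'E'
from h import *
s=robot.observe(); print(s['tcp_pos'],yaw())
plan([((390,-304,120),70.6),((395,-220,240),66),((485,-40,245),56),((502,27.2,150),52.55),((502,27.2,90),52.55)],p=(388.8,-306.5,4.5),y=70.7)
E
```

```text
[ 0.38905467 -0.30637466  0.00476126] 70.629011790009
CALL [[[0.02, 0, -0.96, 0, 0, 0.01], [0.03, 0.01, -0.97, 0, 0, -0], [0.02, -0, -0.96, 0, 0, 0.01], [0.02, 0, -0.96, 0, 0, 0], [0.54, -0.15, -0.8, 0, 0, 0.18], [0.54, -0.17, -0.8, 0, 0, 0.19], [0.53, -0.17, -0.8, 0, 0, 0.18], [0.53, -0.18, -0.8, 0, 0, 0.19], [0.53, -0.19, -0.8, 0, 0, 0.18], [0.96, 0.04, -0.02, 0, 0, 0.29], [0.96, 0.02, -0.03, 0, 0, 0.28], [0.95, -0, -0.02, 0, 0, 0.29]]]
CALL [[[0.96, -0.03, -0.03, 0, 0, 0.28], [0.96, -0.05, -0.02, 0, 0, 0.29], [0.95, -0.08, -0.02, 0, 0, 0.28], [0.96, -0.1, -0.03, 0, 0, 0.29], [0.54, -0.2, 0.79, 0, 0, 0.17], [0.54, -0.2, 0.79, 0, 0, 0.17], [0.54, -0.21, 0.8, 0, 0, 0.18], [0.53, -0.22, 0.79, 0, 0, 0.17], [0, -0, 0.67, 0, 0, -0], [0, -0, 0.66, 0, 0, -0], [0, -0, 0.67, 0, 0, -0]]]
end [502.   27.1  90. ] 52.5
```

>>> jog_arm(
  increments=[
    [[0.02,0,-0.96,0,0,0.01],[0.03,0.01,-0.97,0,0,0],[0.02,0,-0.96,0,0,0.01],[0.02,0,-0.96,0,0,0],[0.54,-0.15,-0.8,0,0,0.18],[0.54,-0.17,-0.8,0,0,0.19],[0.53,-0.17,-0.8,0,0,0.18],[0.53,-0.18,-0.8,0,0,0.19],[0.53,-0.19,-0.8,0,0,0.18],[0.96,0.04,-0.02,0,0,0.29],[0.96,0.02,-0.03,0,0,0.28],[0.95,0,-0.02,0,0,0.29]],
  ],
)

```text
time_s: 25.38
tcp_pos: [0.4336, -0.1411, 0.2421]
orientation: [[0.477, 0.879, 0.002], [0.879, -0.477, -0.001], [0.0, 0.003, -1.0]]
force: [-0.6, 0.0, -0.7]
grip_width: 0.0277
```

>>> jog_arm(
  increments=[
    [[0.96,-0.03,-0.03,0,0,0.28],[0.96,-0.05,-0.02,0,0,0.29],[0.95,-0.08,-0.02,0,0,0.28],[0.96,-0.1,-0.03,0,0,0.29],[0.54,-0.2,0.79,0,0,0.17],[0.54,-0.2,0.79,0,0,0.17],[0.54,-0.21,0.8,0,0,0.18],[0.53,-0.22,0.79,0,0,0.17],[0,0,0.67,0,0,0],[0,0,0.66,0,0,0],[0,0,0.67,0,0,0]],
  ],
)

```text
time_s: 26.3
tcp_pos: [0.5021, 0.0282, 0.0884]
orientation: [[0.608, 0.794, 0.001], [0.794, -0.608, -0.0], [0.001, 0.001, -1.0]]
force: [-0.8, 0.5, -1.0]
grip_width: 0.0274
```

>>> jog_arm(
  increments=[
    [[0,0,0,0,0,0],[0,0,0,0,0,0],[0,0,0,0,0,0]],
  ],
)

```text
time_s: 26.55
tcp_pos: [0.5026, 0.0277, 0.0901]
orientation: [[0.609, 0.793, 0.002], [0.793, -0.609, -0.0], [0.001, 0.001, -1.0]]
force: [-0.1, -0.4, -0.9]
grip_width: 0.0275
```

```bash
python3 - <<'E'
from h import *
c=cam('wrist'); w=cloud(c); im=c['img']
s=robot.observe(); z=s['tcp_pos'][2]*1000
bar(w,im,(502,27),160,30,z-6,z+15,'dark',90)
print(s['tcp_pos'],yaw(),s['grip_width'],s['time_s'])
E
```

```text
dark n 7034 rect [487.6   7.8  75.8  30.   52.4] pca [487.9   8.3] 73.2 29.1 50.9 z [95.2 95.9 96.7]
[0.50270072 0.02764199 0.09024501] 52.473039331985376 0.027532642303865144 26.6
```

>>> jog_arm(
  increments=[
    [[-0.02,0,0.6,0,0,0],[0,0,0.4,0,0,0],[0,0,0.2,0,0,0],[0,0,0.12,0,0,0],[0,0,0,0,0,0],[0,0,0,0,0,0],[0,0,0,0,0,0]],
  ],
)

```text
time_s: 27.18
tcp_pos: [0.5019, 0.0272, 0.0508]
orientation: [[0.609, 0.793, 0.001], [0.793, -0.609, -0.0], [0.001, 0.001, -1.0]]
force: [-9.0, -0.4, 14.5]
grip_width: 0.0276
```

>>> jog_arm(
  increments=[
    [[0,0,0,0,0,0],[0,0,0,0,0,0],[0,0,0,0,0,0],[0,0,0,0,0,0]],
  ],
  hand=0.1,
)

```text
time_s: 27.52
tcp_pos: [0.5018, 0.0273, 0.0492]
orientation: [[0.609, 0.793, 0.001], [0.793, -0.609, 0.0], [0.0, 0.0, -1.0]]
force: [-0.6, 0.2, -0.6]
grip_width: 0.0467
```

```bash
python3 - <<'E'
from h import *
s=robot.observe(); print(s['tcp_pos'],yaw())
plan([((502,27,100),52.55),((530,-60,240),56),((590,-240,240),63),((603.5,-316,90),65.5)],p=(501.7,27.0,49.5),y=52.55)
E
```

```text
[0.50178409 0.02726949 0.04922473] 52.479150152384975
CALL [[[0, 0, -0.84, 0, 0, -0], [0.01, 0.01, -0.84, 0, 0, -0], [-0.35, 0.5, -0.93, 0, 0, -0.14], [-0.35, 0.5, -0.94, 0, 0, -0.14], [-0.36, 0.49, -0.93, 0, 0, -0.13], [-0.37, 0.49, -0.94, 0, 0, -0.14], [-0.37, 0.48, -0.93, 0, 0, -0.14], [-0.55, 0.72, 0, 0, 0, -0.2], [-0.56, 0.7, 0, 0, 0, -0.2], [-0.58, 0.7, 0, 0, 0, -0.2], [-0.59, 0.69, 0, 0, 0, -0.2], [-0.6, 0.67, 0, 0, 0, -0.2]]]
CALL [[[-0.61, 0.67, 0, 0, 0, -0.2], [-0.62, 0.65, 0, 0, 0, -0.2], [-0.34, 0.26, 0.83, 0, 0, -0.08], [-0.35, 0.26, 0.84, 0, 0, -0.09], [-0.34, 0.25, 0.83, 0, 0, -0.08], [-0.35, 0.25, 0.83, 0, 0, -0.08], [-0.35, 0.25, 0.84, 0, 0, -0.09], [-0.35, 0.24, 0.83, 0, 0, -0.08]]]
end [ 603.4 -316.    90. ] 65.5
```

>>> jog_arm(
  increments=[
    [[0,0,-0.84,0,0,0],[0.01,0.01,-0.84,0,0,0],[-0.35,0.5,-0.93,0,0,-0.14],[-0.35,0.5,-0.94,0,0,-0.14],[-0.36,0.49,-0.93,0,0,-0.13],[-0.37,0.49,-0.94,0,0,-0.14],[-0.37,0.48,-0.93,0,0,-0.14],[-0.55,0.72,0,0,0,-0.2],[-0.56,0.7,0,0,0,-0.2],[-0.58,0.7,0,0,0,-0.2],[-0.59,0.69,0,0,0,-0.2],[-0.6,0.67,0,0,0,-0.2]],
  ],
)

```text
time_s: 28.52
tcp_pos: [0.5726, -0.1899, 0.2394]
orientation: [[0.485, 0.874, 0.0], [0.874, -0.485, 0.0], [0.0, 0.0, -1.0]]
force: [0.4, -0.2, -0.3]
grip_width: 0.0472
```

>>> jog_arm(
  increments=[
    [[-0.61,0.67,0,0,0,-0.2],[-0.62,0.65,0,0,0,-0.2],[-0.34,0.26,0.83,0,0,-0.08],[-0.35,0.26,0.84,0,0,-0.09],[-0.34,0.25,0.83,0,0,-0.08],[-0.35,0.25,0.83,0,0,-0.08],[-0.35,0.25,0.84,0,0,-0.09],[-0.35,0.24,0.83,0,0,-0.08],[0,0,0,0,0,0],[0,0,0,0,0,0],[0,0,0,0,0,0]],
  ],
  hand=0.2,
)

```text
time_s: 29.43
tcp_pos: [0.6031, -0.3157, 0.0905]
orientation: [[0.416, 0.909, 0.001], [0.909, -0.416, -0.0], [0.0, 0.001, -1.0]]
force: [-0.7, -0.1, 0.9]
grip_width: 0.0513
```

```bash
python3 - <<'E'
from h import *
c=cam('wrist'); w=cloud(c); im=c['img']
bar(w,im,(603,-316),160,30,5,17,'dark',100)
s=robot.observe(); print(s['tcp_pos'],yaw(),s['grip_width'],s['time_s'])
c=cam('top'); w=cloud(c); im=c['img']
bar(w,im,(502,24),160,30,51,62,'dark',90)
bar(w,im,(507,90),130,16,40,52,'pale',75)
bar(w,im,(440,3),130,16,40,52,'pale',75)
cv2.imwrite('pics/i.png',cv2.resize(c['img'][165:275,180:350,::-1],None,fx=3,fy=3,interpolation=cv2.INTER_CUBIC))
E
```

```text
dark n 8888 rect [ 603.  -317.7  158.8   30.1   65.7] pca [ 603.3 -317.1] 156.3 29.1 65.7 z [ 9.9 10.7 11.5]
[ 0.60337747 -0.31562278  0.0910741 ] 65.44095001659862 0.05114854917103015 29.4833
dark n 412 rect [501.7  23.5 159.2  30.   52.6] pca [501.6  23.7] 158.2 29.1 52.6 z [53.  56.1 59.6]
pale n 132 rect [490.  102.7  85.3  16.1 -38.3] pca [489.9 102.8] 84.2 15.7 -37.9 z [42.6 45.7 48.8]
pale n 130 rect [422.4  15.5  85.1  15.7 -37.1] pca [422.6  15.6] 84.4 15.3 -37.3 z [43.  46.4 49.8]
```

View pics/i.png

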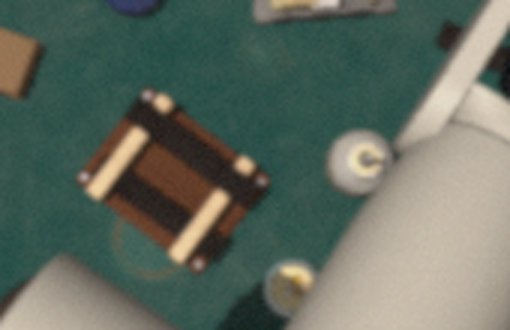

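The crop shows the upper blank lying on both stickers over the second blank, so that tier is fine. Now the last blank.

>>> jog_arm(
  increments=[
    [[-0.06,0.01,1,0,0,-0.04],[0,0,1,0,0,0],[0,0,0.6,0,0,0],[0,0,0.27,0,0,0],[0,0,0,0,0,0],[0,0,0,0,0,0]],
  ],
)

```text
time_s: 30.03
tcp_pos: [0.603, -0.3176, 0.0048]
orientation: [[0.412, 0.911, 0.001], [0.911, -0.412, -0.001], [-0.0, 0.001, -1.0]]
force: [0.3, -0.1, 1.1]
grip_width: 0.0514
```

>>> jog_arm(
  increments=[
    [[0,0,0,0,0,0],[0,0,0,0,0,0],[0,0,0,0,0,0],[0,0,0,0,0,0],[0,0,0,0,0,0],[0,0,0,0,0,0]],
  ],
  hand=-1,
)

```text
time_s: 30.53
tcp_pos: [0.6032, -0.318, 0.0055]
orientation: [[0.413, 0.911, 0.003], [0.911, -0.413, -0.002], [-0.0, 0.003, -1.0]]
force: [-1.6, 0.9, 10.8]
grip_width: 0.0275
```

```bash
python3 - <<'E'
from h import *
s=robot.observe(); print(s['tcp_pos'],yaw())
plan([((602.5,-316,100),65.6),((575,-210,245),62),((490,0,250),56),((446.1,67.9,160),52.7),((446.1,67.9,90),52.7)],p=(602.6,-317.7,4),y=65.7)
E
```

```text
[ 0.60318833 -0.31801397  0.00552566] 65.63149534076365
CALL [[[0.01, -0.01, -0.8, 0, 0, 0.01], [0.02, -0, -0.8, 0, 0, -0], [0.01, -0.01, -0.8, 0, 0, 0.01], [0.01, -0.01, -0.8, 0, 0, 0], [0.57, -0.46, -0.97, 0, 0, 0.14], [0.56, -0.46, -0.96, 0, 0, 0.15], [0.56, -0.48, -0.97, 0, 0, 0.14], [0.55, -0.47, -0.97, 0, 0, 0.15], [0.54, -0.49, -0.96, 0, 0, 0.14], [0.61, -0.72, -0.02, 0, 0, 0.15], [0.59, -0.74, -0.02, 0, 0, 0.15], [0.59, -0.73, -0.02, 0, 0, 0.15]]]
CALL [[[0.58, -0.75, -0.03, 0, 0, 0.15], [0.57, -0.76, -0.02, 0, 0, 0.15], [0.55, -0.76, -0.02, 0, 0, 0.15], [0.55, -0.77, -0.02, 0, 0, 0.15], [0.54, -0.77, -0.02, 0, 0, 0.15], [0.26, -0.62, 0.75, 0, 0, 0.17], [0.26, -0.62, 0.75, 0, 0, 0.16], [0.25, -0.63, 0.75, 0, 0, 0.16], [0.23, -0.63, 0.75, 0, 0, 0.17], [0, -0, 0.78, 0, 0, -0], [0, -0, 0.78, 0, 0, -0], [0, -0, 0.77, 0, 0, -0]]]
end [446.1  67.8  90.1] 52.7
```

>>> jog_arm(
  increments=[
    [[0.01,-0.01,-0.8,0,0,0.01],[0.02,0,-0.8,0,0,0],[0.01,-0.01,-0.8,0,0,0.01],[0.01,-0.01,-0.8,0,0,0],[0.57,-0.46,-0.97,0,0,0.14],[0.56,-0.46,-0.96,0,0,0.15],[0.56,-0.48,-0.97,0,0,0.14],[0.55,-0.47,-0.97,0,0,0.15],[0.54,-0.49,-0.96,0,0,0.14],[0.61,-0.72,-0.02,0,0,0.15],[0.59,-0.74,-0.02,0,0,0.15],[0.59,-0.73,-0.02,0,0,0.15]],
  ],
)

```text
time_s: 31.53
tcp_pos: [0.5426, -0.1301, 0.2475]
orientation: [[0.506, 0.863, 0.002], [0.863, -0.506, -0.001], [0.0, 0.002, -1.0]]
force: [0.4, 0.1, -0.3]
grip_width: 0.0273
```

>>> jog_arm(
  increments=[
    [[0.58,-0.75,-0.03,0,0,0.15],[0.57,-0.76,-0.02,0,0,0.15],[0.55,-0.76,-0.02,0,0,0.15],[0.55,-0.77,-0.02,0,0,0.15],[0.54,-0.77,-0.02,0,0,0.15],[0.26,-0.62,0.75,0,0,0.17],[0.26,-0.62,0.75,0,0,0.16],[0.25,-0.63,0.75,0,0,0.16],[0.23,-0.63,0.75,0,0,0.17],[0,0,0.78,0,0,0],[0,0,0.78,0,0,0],[0,0,0.77,0,0,0]],
  ],
)

```text
time_s: 32.53
tcp_pos: [0.4464, 0.0685, 0.0895]
orientation: [[0.606, 0.795, 0.002], [0.795, -0.606, 0.0], [0.001, 0.002, -1.0]]
force: [-0.1, -0.5, -0.4]
grip_width: 0.0272
```

>>> jog_arm(
  increments=[
    [[0,0,0,0,0,0],[0,0,0,0,0,0],[0,0,0,0,0,0]],
  ],
)

```text
time_s: 32.78
tcp_pos: [0.4471, 0.068, 0.0912]
orientation: [[0.607, 0.795, 0.002], [0.795, -0.607, 0.0], [0.001, 0.002, -1.0]]
force: [0.4, -0.2, 0.3]
grip_width: 0.0275
```

```bash
python3 - <<'E'
from h import *
c=cam('wrist'); w=cloud(c); im=c['img']
s=robot.observe(); z=s['tcp_pos'][2]*1000
bar(w,im,(446,68),160,30,z-6,z+15,'dark',90)
bar(w,im,(502,27),160,30,51,62,'dark',90)
print(s['tcp_pos'],yaw(),s['grip_width'],s['time_s'])
E
```

```text
dark n 7012 rect [431.9  47.8  77.1  30.   52.7] pca [432.4  48.5] 73.6 29.0 51.4 z [95.6 96.3 97. ]
dark n 2803 rect [492.1  15.2  73.3  29.6  52.6] pca [487.6  17.8] 67.3 32.4 67.2 z [55.5 56.6 57.4]
[0.44726271 0.06802409 0.09126048] 52.6220528905388 0.027458253911702545 32.8333
```

>>> jog_arm(
  increments=[
    [[-0.02,0,0.6,0,0,0],[0,0,0.4,0,0,0],[0,0,0.2,0,0,0],[0,0,0.15,0,0,0],[0,0,0,0,0,0],[0,0,0,0,0,0],[0,0,0,0,0,0]],
  ],
)

```text
time_s: 33.42
tcp_pos: [0.4466, 0.0678, 0.051]
orientation: [[0.607, 0.795, 0.002], [0.795, -0.607, 0.0], [0.001, 0.001, -1.0]]
force: [-9.1, 1.6, 20.5]
grip_width: 0.0274
```

>>> jog_arm(
  increments=[
    [[0,0,0,0,0,0],[0,0,0,0,0,0],[0,0,0,0,0,0],[0,0,0,0,0,0]],
  ],
  hand=0.1,
)

```text
time_s: 33.75
tcp_pos: [0.4462, 0.0676, 0.0493]
orientation: [[0.607, 0.795, 0.001], [0.795, -0.607, 0.0], [0.0, 0.0, -1.0]]
force: [-1.3, 0.5, -0.5]
grip_width: 0.0471
```

>>> jog_arm(
  increments=[
    [[0,0,-0.6,0,0,0],[0,0,-0.9,0,0,0],[0,0,-1,0,0,0],[0,0,-1,0,0,0],[0,0,-1,0,0,0],[0,0,-1,0,0,0],[-0.3,0.8,-0.9,0,0,0],[-0.5,0.8,0,0,0,0],[-0.6,0.7,0,0,0,0],[-0.6,0.7,0,0,0,0],[-0.3,0.3,0,0,0,0],[0,0,0,0,0,0]],
  ],
)

```text
time_s: 34.75
tcp_pos: [0.4829, -0.0494, 0.2406]
orientation: [[0.609, 0.793, -0.001], [0.793, -0.609, -0.0], [-0.001, -0.0, -1.0]]
force: [-0.2, -0.2, -0.4]
grip_width: 0.047
```

>>> jog_arm(
  increments=[
    [[0,0,0,0,0,0],[0,0,0,0,0,0],[0,0,0,0,0,0]],
  ],
)

```text
time_s: 35.0
tcp_pos: [0.4826, -0.0463, 0.2409]
orientation: [[0.606, 0.795, 0.0], [0.795, -0.606, 0.0], [0.0, -0.0, -1.0]]
force: [0.3, -0.5, 0.0]
grip_width: 0.0472
```

```bash
python3 - <<'E'
from h import *
c=cam('wrist'); w=cloud(c); im=c['img']
s=robot.observe()
bar(w,im,(446,68),160,30,51,62,'dark',48)
bar(w,im,(502,27),160,30,51,62,'dark',85)
print(s['tcp_pos'],yaw(),s['grip_width'],s['time_s'],s['force'])
cv2.imwrite('pics/j.png',c['img'][:,:,::-1])
c=cam('top'); w=cloud(c); im=c['img']
bar(w,im,(445,66),160,30,51,62,'dark',48)
bar(w,im,(502,24),160,30,51,62,'dark',48)
c=cam('side'); cv2.imwrite('pics/k.png',cv2.resize(c['img'][90:290,170:420,::-1],None,fx=3,fy=3,interpolation=cv2.INTER_CUBIC))
E
```

```text
dark n 3178 rect [447.8  67.1  95.2  30.6  52.8] pca [447.9  67.3] 93.2 28.6 51.9 z [55.6 56.7 57.7]
dark n 4034 rect [502.1  27.  158.9  30.2  52.3] pca [504.1  26.3] 157.0 29.6 54.7 z [55.8 56.8 57.8]
[ 0.48262726 -0.04633334  0.24097462] 52.69757690232306 0.04724158709425364 35.05 [-0.19148472 -0.33135956 -0.17438412]
dark n 70 rect [426.6  37.   33.4  25.4 -27.1] pca [427.5  35.2] 36.3 22.6 -4.2 z [53.1 56.5 60. ]
none
```

View pics/j.png

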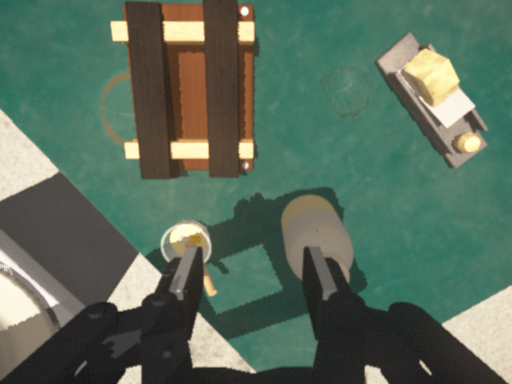

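View pics/k.png

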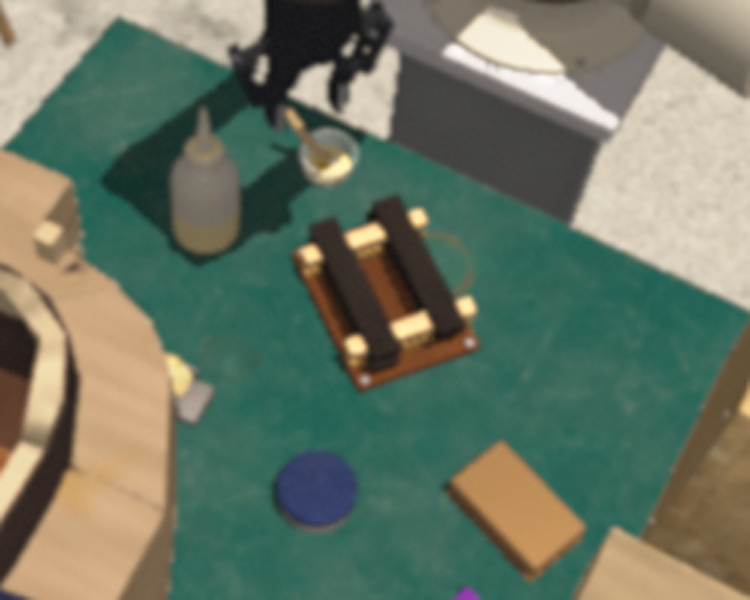

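Both views show the finished stack: two blanks at wrist (150,90) and (222,85), lying on stickers above the bearers, with the tops level at 56–57 mm. The bottle and cup look undisturbed and the gripper is clear. Handing in.

```bash
python3 -c "
from h import *
print(robot.sign_off())"
```

```text
the job is handed in; nothing more can be done
None
```

The four blanks and two stickers are stacked on the stand as asked, and I handed the job in at about 35 s of the 72 s allowed. I laid the second blank first, then the two stickers, then the two upper blanks from the green table top.

**Last checks**
- **Upper blanks:** both lie level, with tops at about 56–57 mm where 56 is expected. The one over the second blank is within about 1 mm of nominal. I set the other about 2 mm off nominal, between nominal and the slightly offset starting blank below it. That starting blank lies about 7 mm off along its length and 2 mm sideways, within its allowance, so I left it.
- **Stickers:** each measured within about 1 mm of straight above its bearer, once corrected for the top camera's offset.
- **Bystanders:** the bottle and cup look where they were in the last pictures, and I did not go near the plane, tin or sanding block. I did not measure any of them again.
- **Forces:** the highest contact force I read was about 23 N.

**What disagreed**
- The top camera read about 3 mm lower in y than the wrist camera throughout, so I used the wrist camera.
- The final top-camera check of the upper blanks gave no usable reading. The final positions rest on the wrist camera and the side picture.

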